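# Stack the die clamps head to tail in the tooling tray

### The job

The press has been set up again, so put the two loose yellow L-shaped die clamps away on the one lying in the tooling tray, in one pile of three: each clamp lies level with its heel up, turned end for end to the clamp just below it, its toe pushed up close to (but not onto) that clamp's heel and its sides in line, so that the pile interlocks and stays balanced. One clamp is standing on its side edge and has to be laid over onto its flat underside. Set them down gently, leave the bottom clamp where it is, and do not disturb the other things on the bench or in the tray.

Things in the scene. Friction and masses are not known exactly. Their poses are not given: they have to be found in the camera images.
- clamp_a: bottom of the pile, heel up on the tray floor, yaw varies. Yellow L-shaped steel die clamp, 64 x 36 mm in plan, leg 14 mm thick, slotted; heel at one end 15 mm long, 36 wide, 28 high from the underside. Origin: centre of the underside; +x points from the heel (x -32 to -17 mm) to the toe (x +32), y across the width (+-18), z from the underside up through leg and heel.
- clamp_b: a loose clamp, same shape and axes as clamp_a, lying heel up on the bench, yaw varies; 0.17 to 0.35 kg, balance point 5 mm from the origin toward the heel and 10 mm above the underside. Either loose clamp may be stacked first.
- clamp_c: a loose clamp, same shape, mass and axes as clamp_b, standing on its 64 mm side edge on the bench: y axis upright, origin 18 mm above the bench, heel side (+z) facing roughly the robot, underside away. Held by its ends (64 mm apart, both cover the leg) with the gripper tilted 45 degrees from the heel side, a half turn about the gripper's own axis turns its underside down.
- clamp_a_heel (a point): middle of the top of clamp_a's heel: (-24.5, 0, 28) mm in its axes. A clamp stacked right has its origin 14 mm above that of the clamp below and 15 mm plus the toe gap (0 to 10 mm; beyond 12 it topples) along the lower one's +x, and its own +x reversed
- clamp_b_heel (a point): the same point on clamp_b
- clamp_c_heel (a point): the same point on clamp_c
- tray: green open tooling tray fixed to the bench, 220 x 300 mm (x, y), walls 5 mm thick and 18 mm high, floor 5 mm thick; origin: centre of its underside, on the bench (z = 0). Bowl feeders 200 mm high stand at the left and right edges of the bench
- tbolt_1: loose steel T-bolt with a nut, 75 mm long (along its x), 18 mm high, lying in the tray; to be left alone
- tbolt_2: a second such T-bolt in the tray; to be left alone
- strap: dark straight slotted strap clamp without heel, 95 x 30 x 12 mm (x, y, z), lying on the bench between the clamps; to be left alone; origin at the centre of its underside
- wrench: loose open wrench, 170 mm long, about 10 mm high, lying beyond the clamps; to be left alone; origin about mid-length
- driver: loose screwdriver, 180 mm long, handle about 28 mm thick, lying beyond the clamps; to be left alone; origin about mid-length
- oil: white oil bottle with a red cap, 44 mm in diameter, 110 mm high, standing on the bench to the right; to be left alone; origin at the centre of its underside
There are look-alikes about, which are no part of the job. What is shaped like the clamp_b but red is not meant. Leave any pink look-alike of the clamp_c alone.

How it is judged:
On the way:
1. one loose clamp lies heel up on the bottom clamp, turned end for end, toe close to its heel, and is let go (((x of clamp_b_heel in the frame of clamp_a between 0.0375 and 0.0495 m and y of clamp_b in the frame of clamp_a between -0.008 and 0.008 m and z of clamp_b in the frame of clamp_a between 0.011 and 0.017 m and angle between clamp_b's own z axis and vertical below 0.08 rad and angle between the x axis of clamp_b and the x axis of clamp_a, either way round below 0.17 rad and contact force between the fingers and clamp_b below 0.2 N) or (x of clamp_c_heel in the frame of clamp_a between 0.0375 and 0.0495 m and y of clamp_c in the frame of clamp_a between -0.008 and 0.008 m and z of clamp_c in the frame of clamp_a between 0.011 and 0.017 m and angle between clamp_c's own z axis and vertical below 0.08 rad and angle between the x axis of clamp_c and the x axis of clamp_a, either way round below 0.17 rad and contact force between the fingers and clamp_c below 0.2 N))), for 0.2 s.
At the end, for the whole second after the job is handed in: One pile of three at rest, released; bottom clamp within 20 mm of its start. Each upper clamp, in either order: level to 0.08 rad, heel up, reversed to the one below (axes within 0.17 rad), 11 to 17 mm higher, sides within 8 mm, toe 0 to 10 mm from the heel below (((x of clamp_b_heel in the frame of clamp_a between 0.0375 and 0.0495 m and y of clamp_b in the frame of clamp_a between -0.008 and 0.008 m and z of clamp_b in the frame of clamp_a between 0.011 and 0.017 m and angle between each of clamp_b, clamp_c's own z axis and vertical below 0.08 rad and angle between the x axis of clamp_b and the x axis of clamp_a, either way round below 0.17 rad and x of clamp_c_heel in the frame of clamp_b between 0.0375 and 0.0495 m and y of clamp_c in the frame of clamp_b between -0.008 and 0.008 m and z of clamp_c in the frame of clamp_b between 0.011 and 0.017 m and angle between the x axis of clamp_c and the x axis of clamp_b, either way round below 0.17 rad) or (x of clamp_c_heel in the frame of clamp_a between 0.0375 and 0.0495 m and y of clamp_c in the frame of clamp_a between -0.008 and 0.008 m and z of clamp_c in the frame of clamp_a between 0.011 and 0.017 m and angle between each of clamp_c, clamp_b's own z axis and vertical below 0.08 rad and angle between the x axis of clamp_c and the x axis of clamp_a, either way round below 0.17 rad and x of clamp_b_heel in the frame of clamp_c between 0.0375 and 0.0495 m and y of clamp_b in the frame of clamp_c between -0.008 and 0.008 m and z of clamp_b in the frame of clamp_c between 0.011 and 0.017 m and angle between the x axis of clamp_b and the x axis of clamp_c, either way round below 0.17 rad)) and distance of clamp_a from where it was at the start of the episode below 0.02 m and angle between clamp_a's own z axis and vertical below 0.08 rad and linear speed of each of clamp_a, clamp_b, clamp_c below 0.01 m/s); the robot touches nothing.
It fails at once if another loose thing (T-bolt, strap, wrench, screwdriver, bottle) is shifted by more than 30 mm (distance of any of tbolt_1, tbolt_2, strap, wrench, driver, oil from where it was at the start of the episode above 0.03 m).
It fails at once if a clamp is rammed onto another (over 80 N) (contact force between any of clamp_b, clamp_c and clamp_a above 80 N or contact force between clamp_c and clamp_b above 80 N).
It fails at once if a clamp is dropped onto the pile from more than about 10 mm (let go over it and falling faster than 0.45 m/s) ((contact force between the fingers and clamp_b below 0.2 N and linear speed of clamp_b above 0.45 m/s and horizontal distance between clamp_b and clamp_a below 0.07 m) or (contact force between the fingers and clamp_c below 0.2 N and linear speed of clamp_c above 0.45 m/s and horizontal distance between clamp_c and clamp_a below 0.07 m)).
It also fails if it takes over 67 s, if anything falls off the work surface, if the arm or the gripper's body presses on something with over 40 N, if the wrist force passes 120 N, or if a joint passes its speed limit or range.

### The arm

A 7-joint arm with a two-finger parallel gripper is mounted at the origin on the work surface. World frame = base frame: x ahead of the robot, y to its left, z up, the work surface at z = 0. Lengths are in m, angles in rad, forces in N, time in s.
With the tool pointing down it reaches from about 0.425 to 1.025 m from the base axis. Payload 3.6 kg.
Tool frame: the origin (TCP) lies where the fingers leave the gripper's body, on its centre line; the fingertips stand 73 mm ahead of it and the grasp point (between the pads) lies robot.tcp_to_grasp ahead of it (robot.tcp_to_grasp is the distance from the TCP to the grasp point, in m); z points along the fingers, y is the direction in which the jaws open and shut (so a half turn about z gives the same grasp; the last joint's range is limited). The gripper opens to 85 mm and grips with 20 to 120 N. Pads are 22 mm wide; open, the fingers measure 114 mm over their backs; the gripper's body (76 mm by 85 mm) begins 54 mm behind the grasp point. The pads swing forward as they close: fully open they stand 13 mm farther back than shut.
Start: joints at [-1.276, 0.591, 0.048, 1.609, -0.033, 0.943, -0.034], TCP at [0.275, 0.671, 0.304] pointing down, gripper open.
Joint ranges: [-2.69, 2.69], [-0.47, 2.24], [-1.27, 1.36], [0.19, 2.51], [-1.53, 4.68], [0.08, 2.07], [-3.09, 3.09]. Speed limits (rad/s): [2.57, 2.57, 3.14, 3.14, 3.14, 3.14, 3.14].

### API

Orientations are given as a unit quaternion [x, y, z, w].
In Python, from rig import robot gives the robot as it stands.
- The arm moves only by the shell command python3 -m jog 'ROWS'. ROWS is JSON, a list of rows, each an object of numbers: "claw": the opening, from 0 (shut) to 1 (fully open); "dx", "dy", "dz": the shift along the world's x, y, z in cm; "wx", "wy", "wz": the turn, a rotation vector about the world's x, y, z in degrees. In form: [{"claw": .., "dx": .., "dy": .., "dz": .., "wx": .., "wy": .., "wz": ..}, ...]. A call has exactly 10 rows; each row is the pose to reach, as a shift and turn from the pose commanded when the call began; what a row does not reach only later rows make up. A row lasts 1/8 s, in which the tool goes at most 62.5 mm and 10.7 degrees, less where a joint would pass 70% of its speed; a pose out of reach is approached as far as the arm can. A call with a gripper value outside its range is refused whole. The fingers move at their own pace and stop on an object; the grip force is fixed at half the most. Time passes only in rows, so rows that repeat a pose let the fingers close, or fill a call up. It gives the time, the measured TCP pose, the force and the opening at its end, in the units of the state.
- robot.state(): the state, without advancing time (a new reading comes with each control period).
- robot.capture(name): name is "side" or "top"; returns the picture (480x640x3 uint8, red, green, blue); there is no depth.
- robot.camera_params(name): a dict with "fov_y" (degrees; the focal length in pixels is half the picture's height over the tangent of half this angle, whatever the lens; pixels are square), "cx", "cy" (the principal point, pixels), "D" ([k1, k2, p1, p2, k3] as OpenCV has them; the pictures are not rectified), "rvec" (rotation vector, rad) and "tvec" (3), from world to camera coordinates, as OpenCV has them. Camera axes: x right, y down, z forward; pixel columns grow to the right and rows downward; lengths in m; the calibration is good to about 2 mm. A picture is of the moment at which its call begins. camera_params takes no time and is no camera call.
- robot.finish_job(): hands the job in, once; it reports no verdict.
The state is a dict: "time_s": time; "joint_positions": joint angles; "qvel": joint speeds; "tau": joint torques, N m; "tool_pos": TCP position; "orientation": TCP orientation; "ft_force": force on the tool from outside, world axes, zero at the start; "moment": the same for the moment, N m; "opening": finger opening in m.
Only numpy, scipy, OpenCV 4.12 (cv2) and the standard library are available. Lean on these libraries where they do the work, as an engineer would, in place of code of your own. Each camera call takes 0.05 s, during which the arm holds its last target.

## Working session

There is one attempt and no reset: what is moved stays moved. The work goes in short steps, Python scripts to look and compute and a shell command to move; the robot and the scene stay as the last step left them, time stands still between calls to the robot, and variables do not carry over. Pictures are saved under pics/ and viewed, and the job is handed in when it is done.

```bash
ls; mkdir -p pics
python3 - <<'E'
from rig import robot
import cv2
print(robot.state()); print(robot.tcp_to_grasp)
for n in("side","top"):
    print(n,robot.camera_params(n))
    cv2.imwrite(f"pics/{n}0.png",robot.capture(n)[:,:,::-1])
E
```

```text
pics
{'time_s': 0.0, 'joint_positions': array([-1.27547206,  0.59210454,  0.04830548,  1.60984729, -0.03328723,
        0.94268483, -0.03370249]), 'qvel': array([ 0.00011423,  0.00047295, -0.00020437,  0.00146246, -0.00057766,
       -0.00023147, -0.00061566]), 'tau': array([-5.37798842e-04, -5.48696744e+01,  1.54656988e+00, -1.98124552e+01,
        9.42170533e-03,  8.98836268e-03,  3.18890248e-08]), 'tool_pos': array([0.27458449, 0.67026461, 0.30274207]), 'orientation': array([ 1.93150306e-01,  9.81168541e-01, -1.10995634e-03, -1.47425085e-04]), 'ft_force': array([-0.51057471, -0.2683937 ,  0.06075603]), 'moment': array([-0.00135307, -0.00304631,  0.00541639]), 'opening': 0.08586145593004381}
0.0539
side {'fov_y': 53.13825639460652, 'cx': 316.41952261834484, 'cy': 243.69851905306726, 'D': array([-0.03640063,  0.        ,  0.        ,  0.        ,  0.        ]), 'rvec': array([ 0.97027011, -2.48176275,  1.06211782]), 'tvec': array([0.38134421, 0.39615624, 0.63951268])}
top {'fov_y': 48.02568740168146, 'cx': 320.42678921669886, 'cy': 237.36857650447305, 'D': array([0.05756904, 0.        , 0.        , 0.        , 0.        ]), 'rvec': array([ 2.19447753, -2.13399663,  0.13586636]), 'tvec': array([-0.11254099,  0.59562659,  1.03811808])}
```

View pics/side0.png

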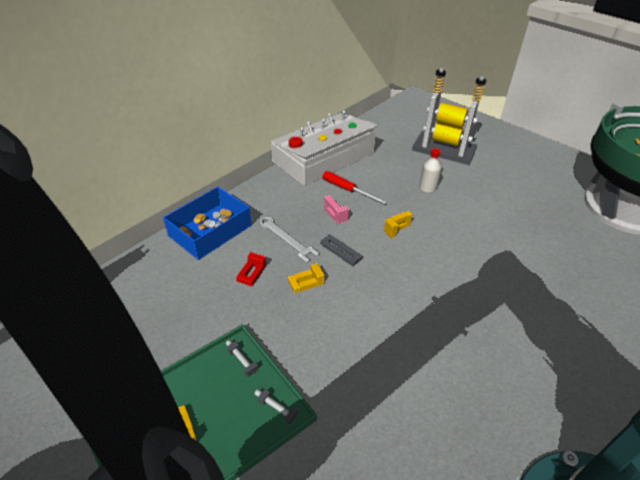

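View pics/top0.png

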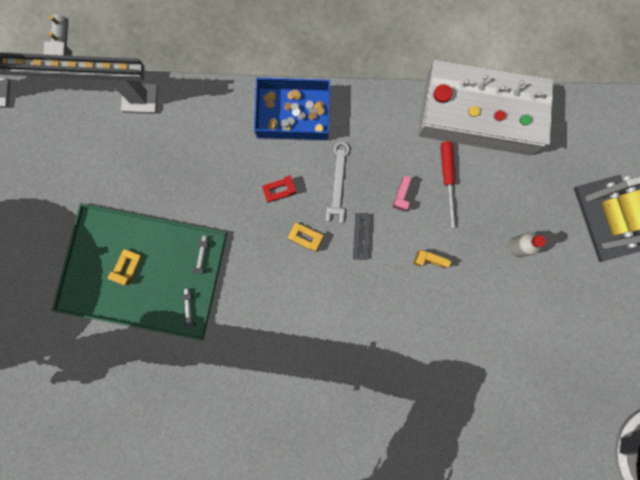

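Candidates (top view): yellow clamps at (125,266) in the tray = clamp_a, (306,237) lying = clamp_b, and (434,259) on edge = clamp_c. Look-alikes are the red clamp (280,189), the pink one (403,193) and the press's yellow cylinders (620,205). By colour and pose I take the three yellow clamps and check them in close crops.

```bash
cat > h.py <<'E'
import numpy as np, cv2
from rig import robot
from scipy.spatial.transform import Rotation as R
def cam(n):
    p=robot.camera_params(n); f=240/np.tan(np.radians(p['fov_y'])/2)
    K=np.array([[f,0,p['cx']],[0,f,p['cy']],[0,0,1]]); return K,np.array(p['D']),np.array(p['rvec']),np.array(p['tvec'])
def ray(n,uv):
    K,D,r,t=cam(n); Rm=cv2.Rodrigues(r)[0]
    q=cv2.undistortPoints(np.array(uv,float).reshape(-1,1,2),K,D).reshape(-1,2)
    d=np.c_[q,np.ones(len(q))]@Rm; return -Rm.T@t, d/np.linalg.norm(d,axis=1)[:,None]
def plane(n,uv,z):
    c,d=ray(n,uv); return c+d*((z-c[2])/d[:,2])[:,None]
def tri(us,ut):
    c1,d1=ray('side',us);c2,d2=ray('top',ut);o=[]
    for a,b in zip(d1,d2):
        s=np.linalg.lstsq(np.c_[a,-b],c2-c1,rcond=None)[0]
        p,q=c1+s[0]*a,c2+s[1]*b; o.append(np.r_[(p+q)/2,np.linalg.norm(p-q)])
    return np.array(o)
def proj(n,P):
    K,D,r,t=cam(n); return cv2.projectPoints(np.array(P,float).reshape(-1,1,3),r,t,K,D)[0].reshape(-1,2)
def crop(im,x,y,w,h,s,name):
    cv2.imwrite(name,cv2.resize(im[y:y+h,x:x+w],None,fx=s,fy=s,interpolation=cv2.INTER_CUBIC))
def ymask(im):
    hsv=cv2.cvtColor(im,cv2.COLOR_BGR2HSV); return cv2.inRange(hsv,(15,120,60),(32,255,255))
E
python3 - <<'E'
from h import *
t=cv2.imread('pics/top0.png');s=cv2.imread('pics/side0.png')
A=cv2.resize(t[205:285,275:475],None,fx=4,fy=4,interpolation=cv2.INTER_CUBIC)
B=cv2.resize(s[190:310,260:460],None,fx=4,fy=4,interpolation=cv2.INTER_CUBIC)[:, :]
cv2.imwrite('pics/c_top.png',A);cv2.imwrite('pics/c_side.png',B)
crop(t,80,225,90,80,8,'pics/c_a.png')
for n,i in(('top',t),('side',s)):
    m=ymask(i)
    for c in cv2.findContours(m,cv2.RETR_EXTERNAL,cv2.CHAIN_APPROX_NONE)[0]:
        if cv2.contourArea(c)>60: print(n,cv2.contourArea(c),cv2.minAreaRect(c),cv2.boundingRect(c))
for n in('side','top'): print(n,ray(n,[[320,240]])[0])
print(plane('top',[[125,266],[306,237],[434,259]],0.02))
E
```

```text
top 322.0 ((432.5882873535156, 260.6470642089844), (35.41019821166992, 15.037208557128906), 14.03624439239502) (414, 250, 37, 17)
top 642.5 ((124.80000305175781, 266.9000244140625), (21.913463592529297, 35.7770881652832), 26.56505012512207) (108, 249, 33, 36)
top 537.5 ((305.3999938964844, 236.20001220703125), (31.304948806762695, 18.782970428466797), 26.56505012512207) (288, 223, 36, 28)
top 1206.5 ((624.70751953125, 213.27798461914062), (39.55121612548828, 40.130950927734375), 75.0685806274414) (602, 189, 38, 46)
top 72.0 ((474.0, 110.5), (9.0, 10.0), 90.0) (469, 106, 11, 10)
top 69.0 ((269.5, 99.5), (13.0, 9.0), 90.0) (265, 93, 10, 14)
side 204.5 ((187.13697814941406, 422.6986389160156), (36.750919342041016, 7.7247161865234375), 69.44395446777344) (178, 405, 19, 35)
side 605.0 ((306.60003662109375, 279.20001220703125), (22.360679626464844, 34.882659912109375), 63.43495178222656) (288, 263, 36, 30)
side 415.5 ((397.5000305175781, 222.00003051757812), (18.439794540405273, 32.41748046875), 53.746158599853516) (384, 211, 28, 27)
side 1017.0 ((448.9067077636719, 123.91060638427734), (29.12101173400879, 39.31557846069336), 12.804265975952148) (432, 103, 36, 43)
side 68.5 ((477.7884521484375, 92.55769348144531), (8.43299388885498, 14.904827117919922), 11.309932708740234) (473, 86, 11, 15)
side 86.0 ((438.16217041015625, 83.52703094482422), (8.055550575256348, 16.439899444580078), 9.462322235107422) (433, 76, 11, 17)
side [0.16318099 0.40034853 0.72417723]
top [ 0.47248419 -0.08923989  1.10178065]
[[ 0.53202594  0.29076884  0.02      ]
 [ 0.60029615 -0.06677599  0.02      ]
 [ 0.5630956  -0.32549437  0.02      ]]
```

View pics/c_top.png

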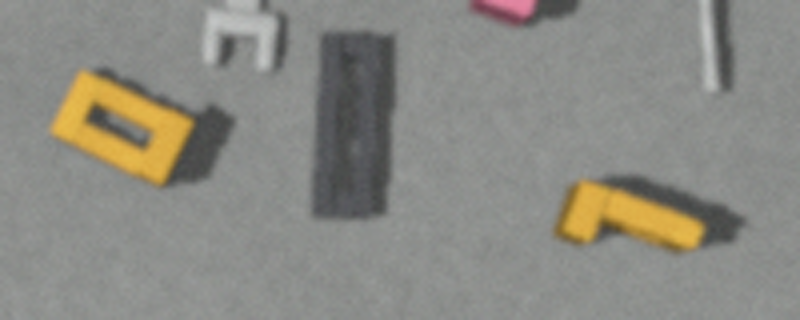

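View pics/c_side.png

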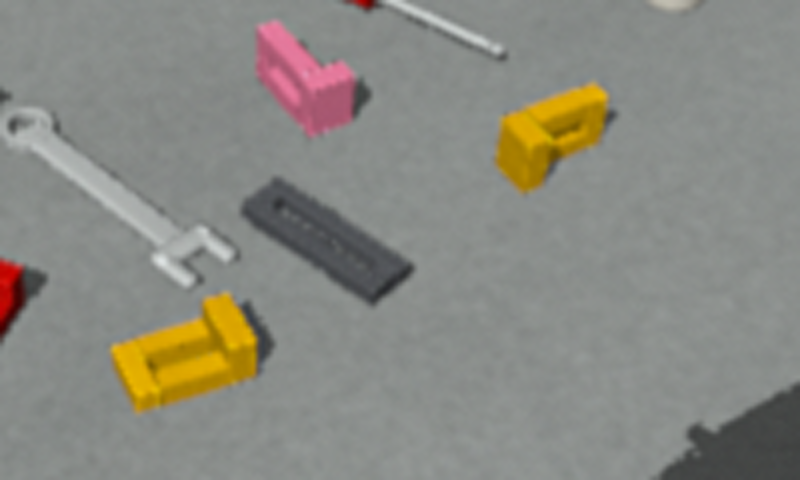

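View pics/c_a.png

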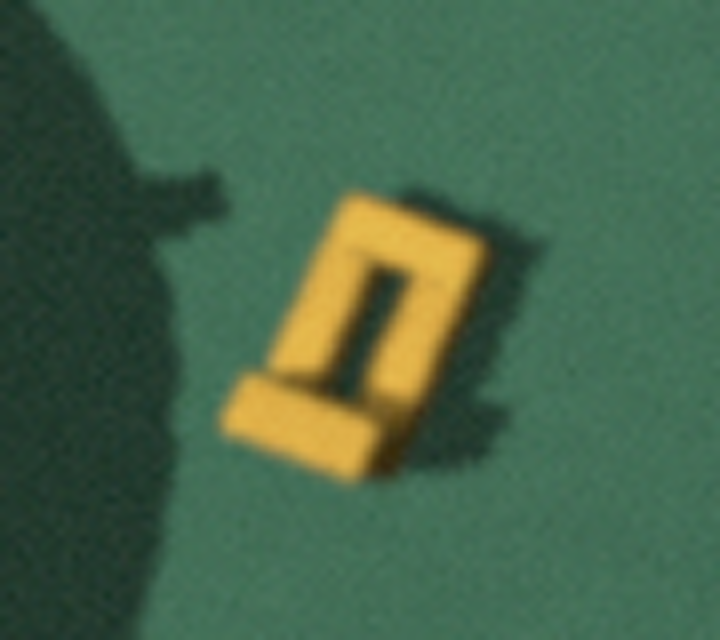

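All three clamps are confirmed in the crops: clamp_b lies heel up with its heel at the right end, and clamp_c stands on edge with its heel at the left end facing the robot. Next I'll read corners for B and C.

```bash
cat >> h.py <<'E'
def gridcrop(im,x,y,w,h,s,name,g=5):
    o=cv2.resize(im[y:y+h,x:x+w],None,fx=s,fy=s,interpolation=cv2.INTER_CUBIC)
    for i in range(0,w,g):
        cv2.line(o,(i*s+s//2,0),(i*s+s//2,h*s),(255,255,255) if i%(2*g)==0 else (150,150,150),1)
        if i%(2*g)==0: cv2.putText(o,str(x+i),(i*s+s//2+1,10),0,.4,(0,0,255),1)
    for j in range(0,h,g):
        cv2.line(o,(0,j*s+s//2),(w*s,j*s+s//2),(255,255,255) if j%(2*g)==0 else (150,150,150),1)
        if j%(2*g)==0: cv2.putText(o,str(y+j),(1,j*s+s//2-1),0,.4,(0,0,255),1)
    cv2.imwrite(name,o)
E
python3 - <<'E'
from h import *
t=cv2.imread('pics/top0.png');s=cv2.imread('pics/side0.png')
def pair(a,b,name):
    gridcrop(t,*a,9,'pics/_1.png');gridcrop(s,*b,9,'pics/_2.png')
    A=cv2.imread('pics/_1.png');B=cv2.imread('pics/_2.png')
    cv2.imwrite(name,np.hstack([A,B]))
pair((280,215,44,44),(284,255,44,44),'pics/gb.png')
pair((410,240,44,44),(376,200,44,44),'pics/gc.png')
E
```

```text
(no output)
```

View pics/gb.png

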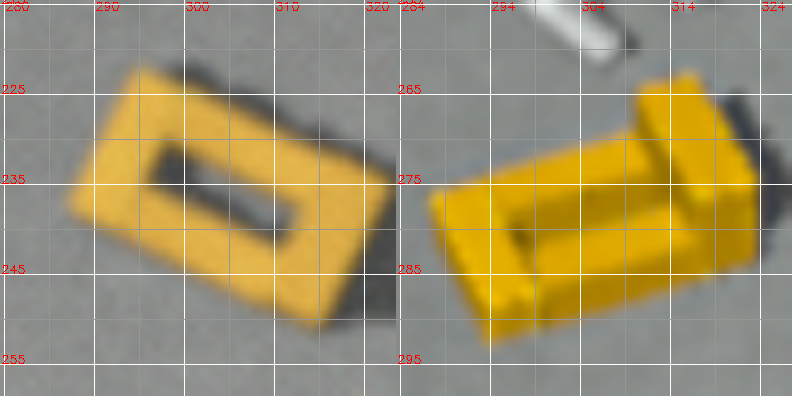

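View pics/gc.png

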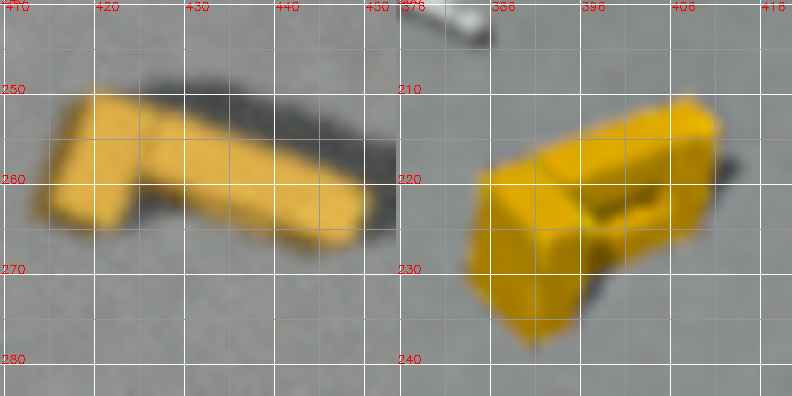

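Run:
```python
from h import *
np.set_printoptions(precision=4,suppress=True)
print('B toe+x,toe-x,heel+x,heel-x'); b=tri([(287.3,276.4),(293.9,288.7),(316.2,262.8),(323.6,274.5)],[(295,222),(287.3,237.6),(323,234.8),(315.3,251.2)]);print(b)
print('C outerback,outerfront,innerfront,toeback,toefront')
c=tri([(385.4,218.9),(392.1,225.8),(396.5,222.9),(408.2,210.3),(411.5,213.1)],[(420,249.7),(415.1,263.1),(422.6,264.8),(450.6,260.1),(447.8,266.7)]);print(c)
# plane refinements
bt=plane('top',[(295,222),(287.3,237.6)],.014);bh=plane('top',[(323,234.8),(315.3,251.2)],.028)
P=np.vstack([bt,bh]);print(P)
d=lambda i,j:np.linalg.norm(P[i]-P[j]);print('w',d(0,1),d(2,3),'l',d(0,2),d(1,3))
ax=bt.mean(0)-bh.mean(0);print('B az',np.degrees(np.arctan2(ax[1],ax[0])),'ctr',P.mean(0))
ct=plane('top',[(420,249.7),(415.1,263.1),(422.6,264.8),(450.6,260.1),(447.8,266.7)],.036);print(ct)
ax=ct[3]-ct[0];print('C len',np.linalg.norm(ax),'az',np.degrees(np.arctan2(ax[1],ax[0])),'legthk',np.linalg.norm(ct[4]-ct[3]),'heel h',np.linalg.norm(ct[1]-ct[0]))
for n,pp in(('B',[(305.4,236.2)]),):pass
print(proj('side',bt),proj('side',bh),proj('side',ct))
```

```text
B toe+x,toe-x,heel+x,heel-x
[[ 0.6324 -0.0425  0.0127  0.0026]
 [ 0.5998 -0.0279  0.0135  0.0025]
 [ 0.6064 -0.0999  0.0265  0.0035]
 [ 0.5729 -0.0852  0.0284  0.0041]]
C outerback,outerfront,innerfront,toeback,toefront
[[ 0.5799 -0.2938  0.0367  0.0013]
 [ 0.5536 -0.2833  0.0393  0.0031]
 [ 0.5513 -0.2976  0.0396  0.0046]
 [ 0.5612 -0.3547  0.0348  0.0013]
 [ 0.548  -0.3481  0.0383  0.0021]]
[[ 0.6311 -0.0433  0.014 ]
 [ 0.5987 -0.0287  0.014 ]
 [ 0.6048 -0.1009  0.028 ]
 [ 0.5713 -0.0864  0.028 ]]
w 0.035576121899097854 0.03649750718068148 l 0.06490268156412533 0.06538202582323545
B az 64.99158918847695 ctr [ 0.6015 -0.0648  0.021 ]
[[ 0.5795 -0.2942  0.036 ]
 [ 0.5525 -0.2847  0.036 ]
 [ 0.5496 -0.2995  0.036 ]
 [ 0.5605 -0.3547  0.036 ]
 [ 0.5473 -0.3492  0.036 ]]
C len 0.06340142479580642 az -107.38180903530326 legthk 0.014351868796951094 heel h 0.02857672735652571
[[288.6456 276.1448]
 [295.2275 288.6804]] [[318.0098 262.5532]
 [325.674  274.89  ]] [[385.9583 219.1607]
 [393.4113 226.917 ]
 [398.5292 224.2042]
 [408.84   210.0533]
 [412.3621 213.8517]]
```

```bash
python3 -m jog '[{"claw":0.6,"dx":2,"dy":-4.5,"dz":0,"wx":0,"wy":0,"wz":-6},{"claw":0.6,"dx":4,"dy":-9,"dz":0,"wx":0,"wy":0,"wz":-12},{"claw":0.6,"dx":6,"dy":-13.5,"dz":0,"wx":0,"wy":0,"wz":-18},{"claw":0.6,"dx":8,"dy":-18,"dz":0,"wx":0,"wy":0,"wz":-24},{"claw":0.6,"dx":10,"dy":-22.5,"dz":0,"wx":0,"wy":0,"wz":-30},{"claw":0.6,"dx":12,"dy":-27,"dz":0,"wx":0,"wy":0,"wz":-36},{"claw":0.6,"dx":14,"dy":-31.5,"dz":0,"wx":0,"wy":0,"wz":-42},{"claw":0.6,"dx":16,"dy":-36,"dz":0,"wx":0,"wy":0,"wz":-48},{"claw":0.6,"dx":18,"dy":-40.5,"dz":0,"wx":0,"wy":0,"wz":-54},{"claw":0.6,"dx":20,"dy":-45,"dz":0,"wx":0,"wy":0,"wz":-60}]'; python3 -c "
from h import *
s=robot.state();print(s['joint_positions'],robot.tcp_to_grasp)"
```

```text
time_s: 1.35
tool_pos: [0.4751, 0.2194, 0.3038]
orientation: [0.659, 0.752, -0.0, -0.0]
ft_force: [1.0, 0.1, 0.7]
opening: 0.0514
[-0.81078239  0.35755042  0.37651481  2.07287399 -0.19126584  0.74369673
 -0.18287503] 0.0539
```

```bash
python3 -m jog '[{"claw":0.6,"dx":2.1,"dy":-4.8,"dz":0,"wx":0,"wy":0,"wz":-5.4},{"claw":0.6,"dx":4.2,"dy":-9.6,"dz":0,"wx":0,"wy":0,"wz":-10.8},{"claw":0.6,"dx":6.3,"dy":-14.4,"dz":0,"wx":0,"wy":0,"wz":-16.2},{"claw":0.6,"dx":8.4,"dy":-19.2,"dz":-2,"wx":0,"wy":0,"wz":-21.6},{"claw":0.6,"dx":10.5,"dy":-24,"dz":-5,"wx":0,"wy":0,"wz":-27},{"claw":0.6,"dx":12.65,"dy":-28.6,"dz":-8,"wx":0,"wy":0,"wz":-32.2},{"claw":0.6,"dx":12.65,"dy":-28.6,"dz":-12,"wx":0,"wy":0,"wz":-32.2},{"claw":0.6,"dx":12.65,"dy":-28.6,"dz":-16,"wx":0,"wy":0,"wz":-32.2},{"claw":0.6,"dx":12.65,"dy":-28.6,"dz":-17,"wx":0,"wy":0,"wz":-32.2},{"claw":0.6,"dx":12.65,"dy":-28.6,"dz":-17,"wx":0,"wy":0,"wz":-32.2}]'
python3 - <<'E'
from h import *
s=robot.state();print(s['joint_positions'],R.from_quat(s['orientation']).as_matrix().round(3))
a=robot.capture('side')[:,:,::-1].copy();b=robot.capture('top')[:,:,::-1].copy()
cv2.imwrite('pics/side1.png',a);cv2.imwrite('pics/top1.png',b)
crop(a,240,170,160,120,5,'pics/s1b.png')
gridcrop(a,130,355,80,80,9,'pics/s1a.png')
gridcrop(b,95,240,60,60,10,'pics/t1a.png')
E
```

```text
time_s: 2.6
tool_pos: [0.6012, -0.0651, 0.1337]
orientation: [0.841, 0.541, -0.0, -0.0]
ft_force: [-0.6, -0.0, -0.7]
opening: 0.0515
[-0.22245478  0.70972737  0.36973913  2.00046242 -0.49389282  0.519717
  0.07375051] [[ 0.414  0.91  -0.001]
 [ 0.91  -0.414  0.   ]
 [-0.    -0.001 -1.   ]]
```

View pics/s1b.png

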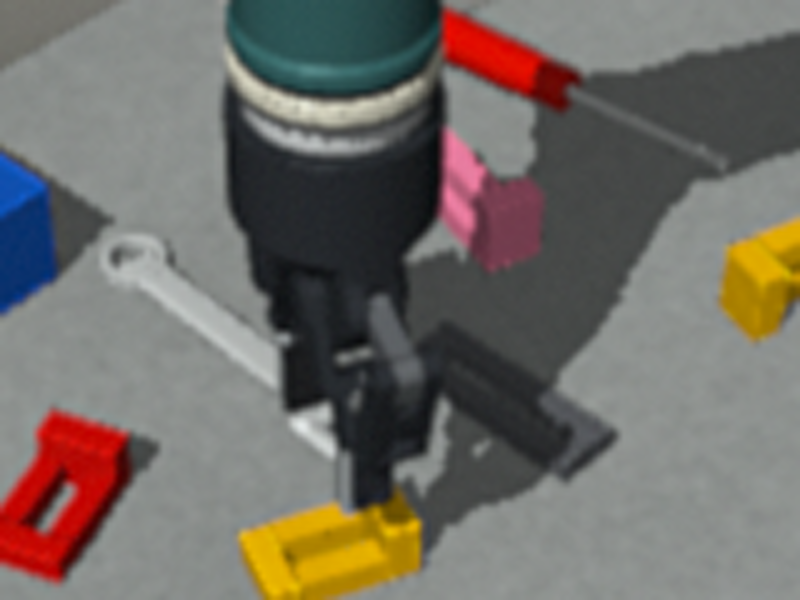

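View pics/side1.png

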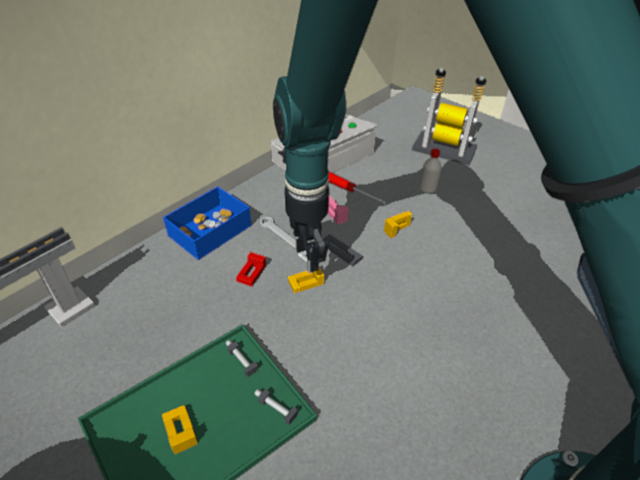

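View pics/t1a.png

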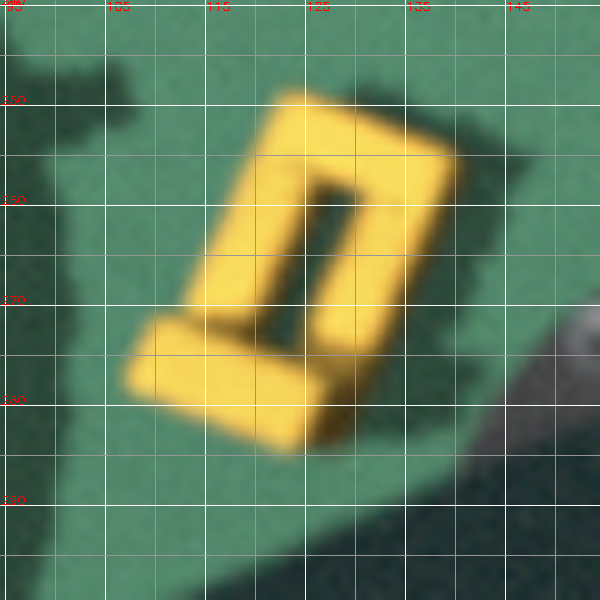

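Run:
```python
from h import *
for h in (.055,.06,.065,.07,.075): print(h,proj('side',[[.577,-.0543,h],[.565,-.0488,h],[.571+.0046,-.0515+.01,h]]).round(1).tolist())
```

```text
0.055 [[312.5, 272.9], [315.2, 277.7], [308.4, 277.0]]
0.06 [[312.5, 271.1], [315.2, 275.9], [308.4, 275.2]]
0.065 [[312.5, 269.3], [315.3, 274.1], [308.4, 273.4]]
0.07 [[312.6, 267.5], [315.3, 272.3], [308.4, 271.5]]
0.075 [[312.6, 265.6], [315.3, 270.5], [308.4, 269.7]]
```

View pics/s1a.png

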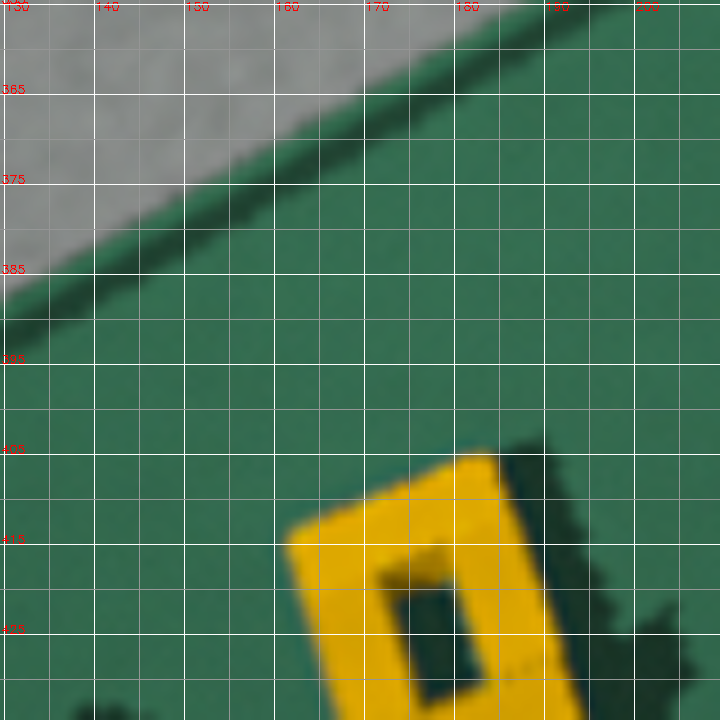

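```bash
python3 -m jog '[{"claw":0.6,"dx":0,"dy":0,"dz":-2,"wx":0,"wy":0,"wz":0},{"claw":0.6,"dx":0,"dy":0,"dz":-4,"wx":0,"wy":0,"wz":0},{"claw":0.6,"dx":0,"dy":0,"dz":-5.2,"wx":0,"wy":0,"wz":0},{"claw":0.6,"dx":0,"dy":0,"dz":-5.9,"wx":0,"wy":0,"wz":0},{"claw":0.6,"dx":0,"dy":0,"dz":-5.9,"wx":0,"wy":0,"wz":0},{"claw":0.2,"dx":0,"dy":0,"dz":-5.9,"wx":0,"wy":0,"wz":0},{"claw":0.2,"dx":0,"dy":0,"dz":-5.9,"wx":0,"wy":0,"wz":0},{"claw":0.2,"dx":0,"dy":0,"dz":-5.9,"wx":0,"wy":0,"wz":0},{"claw":0.2,"dx":0,"dy":0,"dz":-5.9,"wx":0,"wy":0,"wz":0},{"claw":0.2,"dx":0,"dy":0,"dz":-5.9,"wx":0,"wy":0,"wz":0}]'
python3 - <<'E'
from h import *
s=cv2.imread('pics/side1.png');t=cv2.imread('pics/top1.png')
gridcrop(s,150,395,60,65,9,'pics/s1a2.png')
b=robot.capture('side')[:,:,::-1].copy();cv2.imwrite('pics/side2.png',b)
crop(b,240,200,140,110,5,'pics/s2b.png')
E
```

```text
time_s: 3.95
tool_pos: [0.6018, -0.0654, 0.0756]
orientation: [0.841, 0.541, 0.0, 0.001]
ft_force: [-0.4, 0.2, 6.9]
opening: 0.0341
```

View pics/s1a2.png

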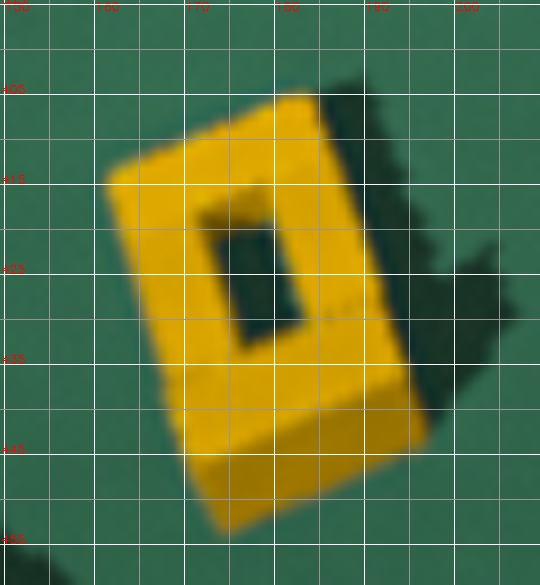

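View pics/s2b.png

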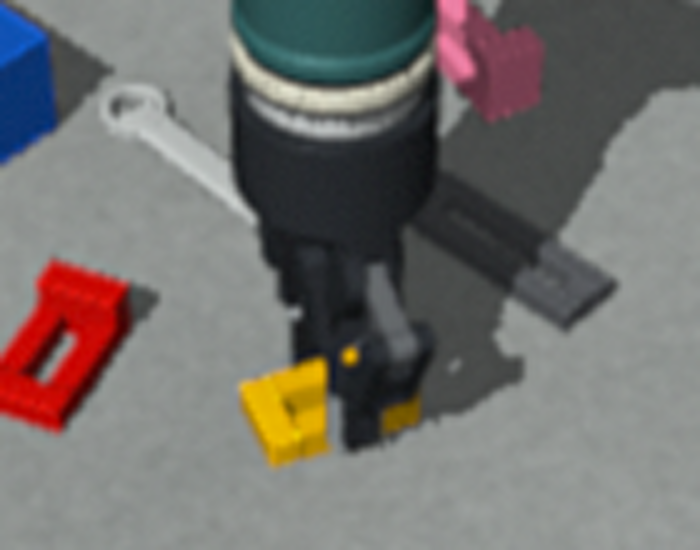

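```bash
cat > a.py <<'E'
from h import *
np.set_printoptions(precision=4,suppress=True)
S=[(161.4,414.3),(184.5,405.3),(171.2,446.4),(194.5,436.7)];T=[(123,248.7),(140.3,255),(107.5,278.3),(123.8,284.7)]
p=tri(S,T);print(p)
def rep(P):
    az=lambda v:np.degrees(np.arctan2(v[1],v[0]))
    print('az',az(P[0]-P[2]),az(P[1]-P[3]),az(P[0]-P[1])-90,az(P[2]-P[3])-90,'L',np.linalg.norm((P[0]-P[2])[:2]),np.linalg.norm((P[1]-P[3])[:2]),'W',np.linalg.norm(P[0]-P[1]),np.linalg.norm(P[2]-P[3]),'ctr',P[:,:3].mean(0))
rep(p[:,:3])
for n,U in(('top',T),('side',S)):
    P=np.vstack([plane(n,U[:2],.019),plane(n,U[2:],.033)]);rep(P)
E
python3 a.py
```

```text
[[0.5676 0.2988 0.0185 0.0029]
 [0.5559 0.2647 0.0151 0.0021]
 [0.5077 0.3197 0.0321 0.0035]
 [0.4957 0.2877 0.0306 0.0026]]
az -19.275083261494586 -20.91826952441957 -18.935570145268642 -20.447419711680737 L 0.06341151688823098 0.06435102412156367 W 0.03618712799165666 0.0342250056588278 ctr [0.5317 0.2927 0.0241]
az -18.890962178450305 -21.118053069651594 -18.547350563225166 -19.968079768750727 L 0.0634735288842886 0.06438604163391551 W 0.0367333033411182 0.0342366327029442 ctr [0.5306 0.291  0.026 ]
az -19.48915201105026 -21.153673098509753 -22.40374578175299 -22.09564349848131 L 0.06342401279754926 0.06317104586303536 W 0.036428009515080434 0.03458171754873255 ctr [0.5319 0.2939 0.026 ]
```

```bash
python3 -m jog '[{"claw":0.2,"dx":0,"dy":0,"dz":1.5,"wx":0,"wy":0,"wz":0},{"claw":0.2,"dx":0,"dy":0,"dz":5,"wx":0,"wy":0,"wz":0},{"claw":0.2,"dx":0,"dy":2,"dz":9,"wx":0,"wy":0,"wz":8},{"claw":0.2,"dx":-0.5,"dy":6,"dz":11,"wx":0,"wy":0,"wz":17},{"claw":0.2,"dx":-1,"dy":11,"dz":12,"wx":0,"wy":0,"wz":27},{"claw":0.2,"dx":-2,"dy":16,"dz":12,"wx":0,"wy":0,"wz":37},{"claw":0.2,"dx":-3,"dy":21,"dz":12,"wx":0,"wy":0,"wz":47},{"claw":0.2,"dx":-4,"dy":26,"dz":12,"wx":0,"wy":0,"wz":57},{"claw":0.2,"dx":-5,"dy":30,"dz":12,"wx":0,"wy":0,"wz":67},{"claw":0.2,"dx":-5,"dy":33,"dz":12,"wx":0,"wy":0,"wz":77}]'; python3 -c "
from h import *
s=robot.state();print(s['joint_positions'],s['opening'],s['ft_force'])"
```

```text
time_s: 5.25
tool_pos: [0.5488, 0.2672, 0.1948]
orientation: [0.317, 0.948, -0.001, -0.001]
ft_force: [1.8, -0.1, -3.5]
opening: 0.0345
[-0.60290143  0.5910555   0.10750436  1.95414004 -0.10687097  0.60436296
  0.50041071] 0.034509403585372654 [ 1.76639955 -0.13540428 -3.52336119]
```

```bash
python3 -m jog '[{"claw":0.2,"dx":0,"dy":1,"dz":-1,"wx":0,"wy":0,"wz":9},{"claw":0.2,"dx":0,"dy":2.1,"dz":-3,"wx":0,"wy":0,"wz":17.5},{"claw":0.2,"dx":0,"dy":2.1,"dz":-5,"wx":0,"wy":0,"wz":17.5},{"claw":0.2,"dx":0,"dy":2.1,"dz":-6.5,"wx":0,"wy":0,"wz":17.5},{"claw":0.2,"dx":0,"dy":2.1,"dz":-7,"wx":0,"wy":0,"wz":17.5},{"claw":0.2,"dx":0,"dy":2.1,"dz":-7,"wx":0,"wy":0,"wz":17.5},{"claw":0.2,"dx":0,"dy":2.1,"dz":-7,"wx":0,"wy":0,"wz":17.5},{"claw":0.2,"dx":0,"dy":2.1,"dz":-7,"wx":0,"wy":0,"wz":17.5},{"claw":0.2,"dx":0,"dy":2.1,"dz":-7,"wx":0,"wy":0,"wz":17.5},{"claw":0.2,"dx":0,"dy":2.1,"dz":-7,"wx":0,"wy":0,"wz":17.5}]'
python3 - <<'E'
from h import *
s=robot.state();M=R.from_quat(s['orientation']).as_matrix();print(np.degrees(np.arctan2(M[1,0],M[0,0])),M[:,2])
a=robot.capture('side')[:,:,::-1].copy();b=robot.capture('top')[:,:,::-1].copy()
cv2.imwrite('pics/side3.png',a);cv2.imwrite('pics/top3.png',b)
gridcrop(a,135,370,80,85,7,'pics/s3a.png')
crop(b,60,200,120,110,6,'pics/t3a.png')
E
```

```text
time_s: 6.5
tool_pos: [0.5514, 0.2859, 0.1252]
orientation: [0.173, 0.985, 0.0, 0.0]
ft_force: [-0.2, -0.2, -1.7]
opening: 0.0341
160.02259676821504 [ 3.22665647e-04  1.88883123e-04 -9.99999930e-01]
```

View pics/s3a.png

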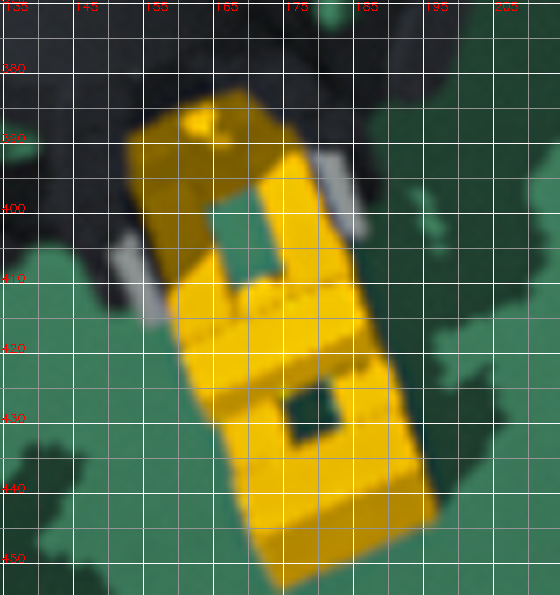

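View pics/t3a.png

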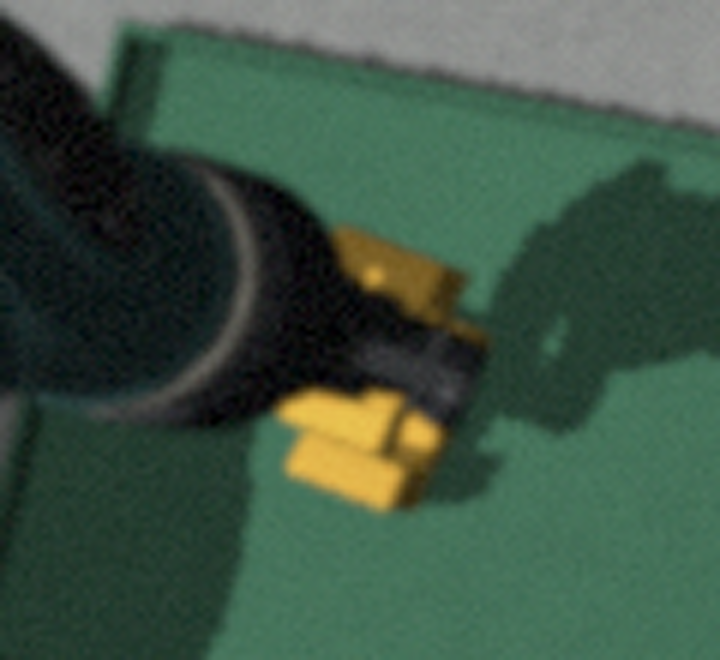

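Run:
```python
from h import *
np.set_printoptions(precision=4,suppress=True)
az=np.radians(-20.3);ex=np.array([np.cos(az),np.sin(az)]);ey=np.array([-ex[1],ex[0]])
for c,h,(U) in (((.5319,.2939),.0635,[(163.8,427.1),(186.6,417.4)]),((.5319,.2939),.0495,[(164.8,430.2),(187,421)]),((.5319,.2939),.033,[(171.2,446.4),(194.5,436.7)])):
    p=plane('side',U,h)[:,:2];print(p,[( (q-c)@ex,(q-c)@ey) for q in p])
```

```text
[[0.5242 0.3151]
 [0.5124 0.2839]] [(np.float64(-0.014585005508457117), np.float64(0.017189468584652118)), (np.float64(-0.01485882757980424), np.float64(-0.016149230345629054))]
[[0.5269 0.315 ]
 [0.5148 0.2844]] [(np.float64(-0.012047292659113983), np.float64(0.018071528688127884)), (np.float64(-0.01275966156952383), np.float64(-0.014800822990020777))]
[[0.5087 0.3209]
 [0.4957 0.2889]] [(np.float64(-0.031132082459971847), np.float64(0.017289556895548654)), (np.float64(-0.032215692321622864), np.float64(-0.017275179155635784))]
```

```bash
python3 -m jog '[{"claw":0.2,"dx":0.1,"dy":-0.1,"dz":-0.5,"wx":0,"wy":0,"wz":0},{"claw":0.2,"dx":0.1,"dy":-0.1,"dz":-1,"wx":0,"wy":0,"wz":0},{"claw":0.2,"dx":0.1,"dy":-0.1,"dz":-1.5,"wx":0,"wy":0,"wz":0},{"claw":0.2,"dx":0.1,"dy":-0.1,"dz":-2,"wx":0,"wy":0,"wz":0},{"claw":0.2,"dx":0.1,"dy":-0.1,"dz":-2.3,"wx":0,"wy":0,"wz":0},{"claw":0.2,"dx":0.1,"dy":-0.1,"dz":-2.5,"wx":0,"wy":0,"wz":0},{"claw":0.2,"dx":0.1,"dy":-0.1,"dz":-2.7,"wx":0,"wy":0,"wz":0},{"claw":0.2,"dx":0.1,"dy":-0.1,"dz":-2.8,"wx":0,"wy":0,"wz":0},{"claw":0.2,"dx":0.1,"dy":-0.1,"dz":-2.9,"wx":0,"wy":0,"wz":0},{"claw":0.2,"dx":0.1,"dy":-0.1,"dz":-2.9,"wx":0,"wy":0,"wz":0}]'
python3 - <<'E'
from h import *
a=robot.capture('side')[:,:,::-1].copy()
cv2.imwrite('pics/side4.png',a)
gridcrop(a,135,370,80,85,7,'pics/s4a.png')
E
```

```text
time_s: 7.85
tool_pos: [0.5523, 0.2849, 0.0959]
orientation: [0.173, 0.985, 0.0, 0.0]
ft_force: [0.1, 0.3, -4.0]
opening: 0.0342
```

View pics/s4a.png

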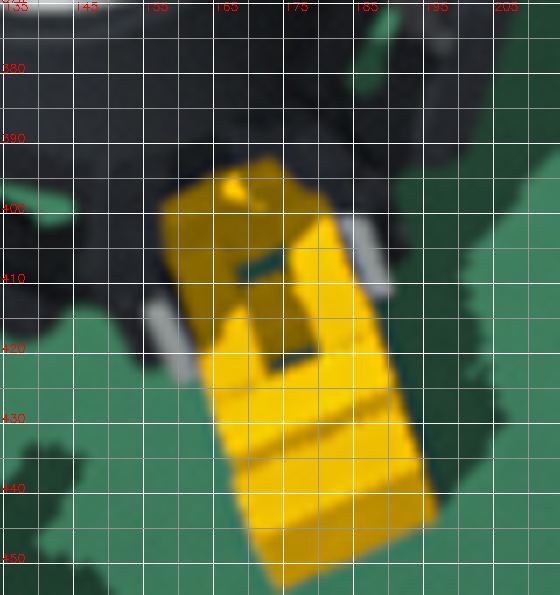

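```bash
python3 -m jog '[{"claw":0.2,"dx":0,"dy":0,"dz":-0.05,"wx":0,"wy":0,"wz":0},{"claw":0.2,"dx":0,"dy":0,"dz":-0.1,"wx":0,"wy":0,"wz":0},{"claw":0.2,"dx":0,"dy":0,"dz":-0.1,"wx":0,"wy":0,"wz":0},{"claw":0.45,"dx":0,"dy":0,"dz":-0.1,"wx":0,"wy":0,"wz":0},{"claw":0.5,"dx":0,"dy":0,"dz":-0.1,"wx":0,"wy":0,"wz":0},{"claw":0.55,"dx":0,"dy":0,"dz":-0.1,"wx":0,"wy":0,"wz":0},{"claw":0.55,"dx":0,"dy":0,"dz":0.5,"wx":0,"wy":0,"wz":0},{"claw":0.55,"dx":0,"dy":0,"dz":2,"wx":0,"wy":0,"wz":0},{"claw":0.55,"dx":0,"dy":0,"dz":5,"wx":0,"wy":0,"wz":0},{"claw":0.55,"dx":0,"dy":0,"dz":10,"wx":0,"wy":0,"wz":0}]'
python3 - <<'E'
from h import *
a=robot.capture('side')[:,:,::-1].copy()
cv2.imwrite('pics/side5.png',a)
gridcrop(a,135,370,80,85,7,'pics/s5a.png')
E
```

```text
time_s: 9.15
tool_pos: [0.5515, 0.2844, 0.1965]
orientation: [0.173, 0.985, -0.001, -0.001]
ft_force: [-0.1, 1.4, 1.0]
opening: 0.0473
```

View pics/s5a.png

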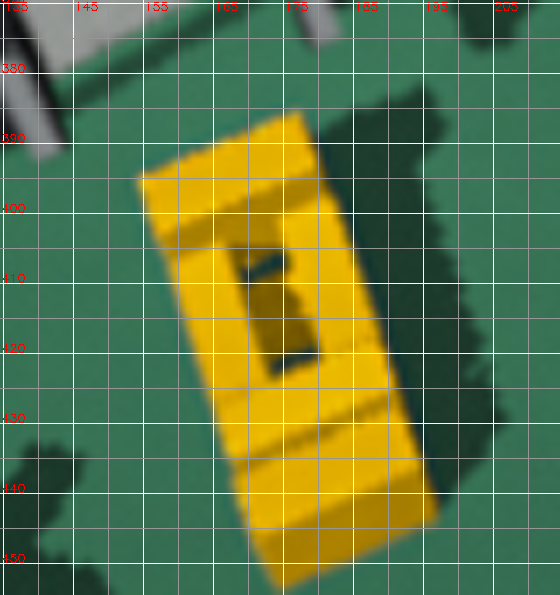

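Run:
```python
from h import *
np.set_printoptions(precision=4,suppress=True)
R0=R.from_quat(robot.state()['orientation'])
xc=np.radians(-108);x=np.array([np.cos(xc),np.sin(xc),0]);h=np.array([np.cos(np.radians(-18)),np.sin(np.radians(-18)),0])
a=(h-[0,0,1])/2**.5;y=-x
T=R.from_matrix(np.c_[np.cross(y,a),y,a]);print(T.as_matrix())
print('rotvec',np.degrees((T*R0.inv()).as_rotvec()))
print(robot.state()['joint_positions'])
```

```text
[[-0.6725  0.309   0.6725]
 [ 0.2185  0.9511 -0.2185]
 [-0.7071 -0.     -0.7071]]
rotvec [-14.9322 -42.0526   1.7223]
[-0.5679  0.5864  0.0275  1.9214 -0.0257  0.6239  0.6974]
```

```bash
python3 -m jog '[{"claw":0.55,"dx":0,"dy":-4,"dz":2,"wx":0,"wy":0,"wz":0},{"claw":1,"dx":0,"dy":-10,"dz":4,"wx":0,"wy":0,"wz":0},{"claw":1,"dx":0,"dy":-16,"dz":5,"wx":0,"wy":0,"wz":0},{"claw":1,"dx":0,"dy":-22,"dz":5,"wx":0,"wy":0,"wz":0},{"claw":1,"dx":0,"dy":-28,"dz":5,"wx":0,"wy":0,"wz":0},{"claw":1,"dx":-0.5,"dy":-34,"dz":5,"wx":0,"wy":0,"wz":0},{"claw":1,"dx":-1,"dy":-40,"dz":5,"wx":-3,"wy":-8.4,"wz":0.3},{"claw":1,"dx":-2,"dy":-46,"dz":5,"wx":-6,"wy":-16.8,"wz":0.7},{"claw":1,"dx":-3,"dy":-52,"dz":5,"wx":-9,"wy":-25.2,"wz":1},{"claw":1,"dx":-3.5,"dy":-57,"dz":5,"wx":-12,"wy":-33.6,"wz":1.4}]'
python3 - <<'E'
from h import *
np.set_printoptions(precision=4,suppress=True)
s=robot.state();print(s['joint_positions'],R.from_quat(s['orientation']).as_matrix())
t=cv2.imwrite('pics/top6.png',robot.capture('top')[:,:,::-1]);cv2.imwrite('pics/side6.png',robot.capture('side')[:,:,::-1])
E
```

```text
time_s: 10.45
tool_pos: [0.5206, -0.2168, 0.2412]
orientation: [0.169, 0.969, -0.055, 0.174]
ft_force: [-1.1, -0.3, -0.0]
opening: 0.0856
[ 0.3637  0.4124 -0.1006  2.2138  0.6206  0.1924  0.9135] [[-0.8829  0.3457  0.3177]
 [ 0.3076  0.9371 -0.1649]
 [-0.3547 -0.0479 -0.9338]]
```

View pics/top6.png

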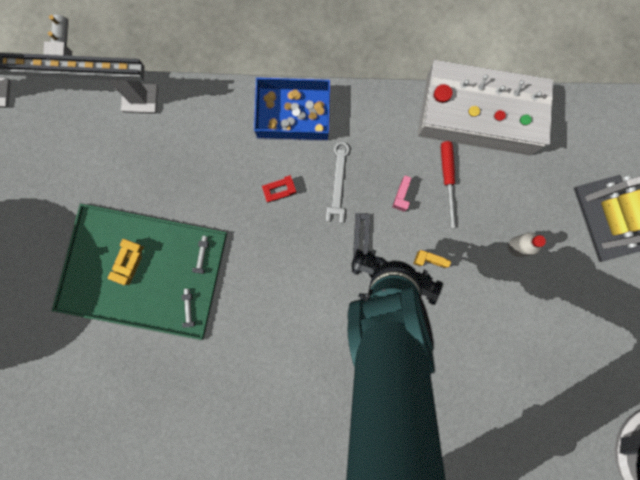

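View pics/side6.png

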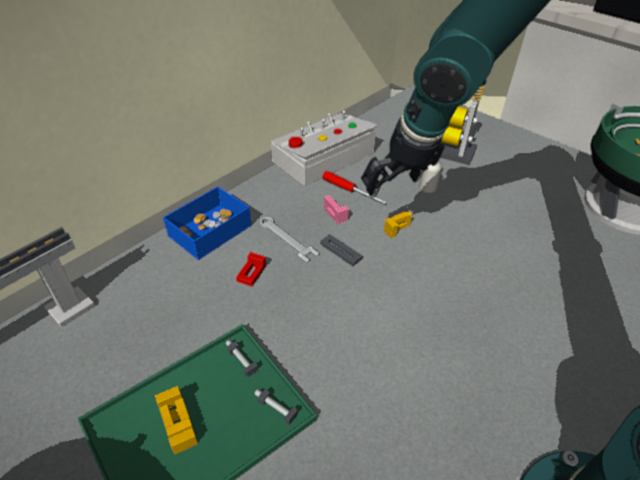

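The wrist is running out of range (q6 is near its limit): the 45° outward tilt needs the other wrist bend (q5≈π). I'll identify the kinematics from the logged states to find a tool path that gets there.

```bash
cat > fk.py <<'E'
import numpy as np
from scipy.spatial.transform import Rotation as R
from scipy.optimize import least_squares
D=[([-1.27547206,0.59210454,0.04830548,1.60984729,-0.03328723,0.94268483,-0.03370249],[0.27458449,0.67026461,0.30274207],[0.19315,0.981168,-0.00111,-0.000147]),
([-0.81078239,0.35755042,0.37651481,2.07287399,-0.19126584,0.74369673,-0.18287503],[.4751,.2194,.3038],[.659,.752,0,0]),
([-0.22245478,0.70972737,0.36973913,2.00046242,-0.49389282,0.519717,0.07375051],[.6012,-.0651,.1337],[.841,.541,0,0]),
([-0.60290143,0.5910555,0.10750436,1.95414004,-0.10687097,0.60436296,0.50041071],[.5488,.2672,.1948],[.317,.948,-.001,-.001]),
([-0.5679,0.5864,0.0275,1.9214,-0.0257,0.6239,0.6974],[.5515,.2844,.1965],[.173,.985,-.001,-.001]),
([0.3637,0.4124,-0.1006,2.2138,0.6206,0.1924,0.9135],[.5206,-.2168,.2412],[.169,.969,-.055,.174])]
def fk(q,p):
    z=lambda a:R.from_euler('z',-a);y=lambda a:R.from_euler('y',a)
    r=z(q[0]);t=np.array([0,0,p[0]])
    r=r*y(q[1])*z(q[2]);t=t+r.apply([p[4],0,p[1]])
    r=r*y(q[3])*z(q[4]);t=t+r.apply([p[5],0,p[2]])
    r=r*y(q[5])*z(q[6]);t=t+r.apply([0,0,p[3]])
    return t,r*R.from_euler('z',p[6])
def res(p):
    o=[]
    for q,t,o4 in D:
        a,b=fk(q,p);o+=list(a-t)+list(.3*(b*R.from_quat(o4).inv()).as_rotvec())
    return np.array(o)
P=min((least_squares(res,[.34,.5,.45,.25,0,0,s]) for s in(1.57,-1.57,0,3.14)),key=lambda r:r.cost)
p=P.x
LO=np.array([-2.69,-.47,-1.27,.19,-1.53,.08,-3.09]);HI=np.array([2.69,2.24,1.36,2.51,4.68,2.07,3.09])
def ik(pos,rot,q0,w=.003):
    f=lambda q:np.r_[(fk(q,p)[0]-pos)*10,(fk(q,p)[1]*rot.inv()).as_rotvec()*3,w*(q-q0)]
    q=least_squares(f,np.clip(q0,LO+.01,HI-.01),bounds=(LO+.005,HI-.005)).x
    return q,np.linalg.norm(f(q)[:6])
if __name__=='__main__':print(p.round(4),P.cost,np.abs(P.fun).max())
E
python3 fk.py
```

```text
[0.4534 0.512  0.5111 0.2029 0.0721 0.04   1.5708] 0.004469860383382212 0.03562726524024487
```

Run:
```python
import itertools,numpy as np,fk
from fk import R,D,least_squares
best=[]
for s in itertools.product((1,-1),repeat=7):
    def f(q,p):
        z=lambda a:R.from_euler('z',a);y=lambda a:R.from_euler('y',a)
        r=z(s[0]*q[0]);t=np.array([0,0,p[0]])+r.apply([p[7],0,0])
        r=r*y(s[1]*q[1])*z(s[2]*q[2]);t=t+r.apply([p[4],0,p[1]])
        r=r*y(s[3]*q[3]);t=t+r.apply([p[8],0,0]);r=r*z(s[4]*q[4]);t=t+r.apply([p[5],0,p[2]])
        r=r*y(s[5]*q[5]);t=t+r.apply([p[9],0,0]);r=r*z(s[6]*q[6]);t=t+r.apply([0,0,p[3]]);return t,r*R.from_euler('z',p[6])
    # orientation only
    for c in np.radians([0,90,180,-90]):
        e=max((f(q,[0]*6+[c,0,0,0])[1]*R.from_quat(o).inv()).magnitude() for q,t,o in D)
        best.append((e,s,c))
best.sort(key=lambda x:x[0]);print(best[:6])
```

```text
[(0.013117975586193627, (-1, 1, -1, 1, -1, 1, -1), np.float64(1.5707963267948966)), (0.7328123024253035, (-1, -1, -1, -1, -1, -1, -1), np.float64(1.5707963267948966)), (0.7530494016881725, (-1, 1, 1, 1, -1, 1, -1), np.float64(1.5707963267948966)), (0.7674329379520458, (-1, -1, 1, -1, -1, -1, -1), np.float64(1.5707963267948966)), (0.9788171853501536, (1, 1, -1, 1, -1, 1, 1), np.float64(0.0)), (0.9788171853501536, (1, -1, -1, -1, -1, -1, 1), np.float64(0.0))]
```

```bash
python3 - <<'E'
s=open('fk.py').read()
i=s.index('def fk');j=s.index("LO=np")
new='''def fk(q,p):
    z=lambda a:R.from_euler('z',-a);y=lambda a:R.from_euler('y',a)
    r=z(q[0]);t=r.apply([p[4],p[5],p[0]])
    r=r*y(q[1])*z(q[2]);t=t+r.apply([p[6],p[7],p[1]])
    r=r*y(q[3])*z(q[4]);t=t+r.apply([p[8],p[9],p[2]])
    r=r*y(q[5]);t=t+r.apply([p[10],0,0]);r=r*z(q[6]);t=t+r.apply([0,0,p[3]])
    return t,r*R.from_euler('z',np.pi/2)
def res(p):
    return np.r_[np.ravel([(fk(q,p)[0]-t) for q,t,o in D]),.003*p[4:]]
P=least_squares(res,[.34,.5,.45,.25]+[0]*7)
p=P.x
'''
open('fk.py','w').write(s[:i]+new+s[j:])
E
python3 fk.py
```

```text
[ 0.3091  0.6249  0.4672  0.2483 -0.0048 -0.0208  0.002  -0.0276  0.0032
  0.0041 -0.0018] 2.7508685835722586e-05 0.005909729382746837
```

```bash
cat > plan.py <<'E'
from fk import *
np.set_printoptions(precision=3,suppress=True)
h=np.array([np.cos(np.radians(-18)),np.sin(np.radians(-18)),0]);a=(h-[0,0,1])/2**.5
y0=np.array([np.cos(np.radians(72)),np.sin(np.radians(72)),0])
qc=np.array([0.3637,0.4124,-0.1006,2.2138,0.6206,0.1924,0.9135])
if __name__=='__main__':
  for sgn in(1,-1):
    y=sgn*y0;T=R.from_matrix(np.c_[np.cross(y,a),y,a])
    for hz in(.058,.1,.16):
        sols=[]
        for q5 in(0,1,2,3,4):
            for q7 in(-2,-1,1,2):
              for q6 in (.3,1):
                q0=np.array([.45,.6,0,2.2,q5,q6,q7]);q,e=ik(np.array([.5165,-.3068,hz]),T,q0)
                if e<.02: sols.append(q)
        seen=[]
        for q in sols:
            if not any(np.linalg.norm(q-r)<.5 for r in seen): seen.append(q);print(sgn,hz,q)
E
python3 plan.py
```

```text
1 0.058 [ 1.098  1.044 -0.789  2.344  2.798  0.883 -0.668]
1 0.058 [ 1.351  1.332 -1.208  2.334  2.525  1.067 -0.115]
1 0.058 [ 0.747  0.905 -0.315  2.36   3.125  0.857 -1.222]
1 0.058 [ 0.471  0.897  0.044  2.374  3.337  0.919 -1.584]
1 0.1 [ 1.132  0.965 -0.849  2.353  2.717  0.823 -0.631]
1 0.1 [ 1.358  1.24  -1.247  2.344  2.444  1.025 -0.125]
1 0.1 [ 0.785  0.816 -0.368  2.369  3.082  0.774 -1.193]
1 0.1 [ 0.476  0.801  0.038  2.385  3.348  0.834 -1.596]
1 0.16 [ 1.184  0.847 -0.931  2.351  2.594  0.722 -0.573]
1 0.16 [ 1.365  1.071 -1.265  2.344  2.343  0.915 -0.165]
1 0.16 [ 0.842  0.689 -0.445  2.367  3.017  0.641 -1.152]
1 0.16 [ 0.486  0.661  0.025  2.385  3.37   0.696 -1.622]
-1 0.058 [ 1.072  1.027 -0.751  2.345  2.824  0.875  2.427]
-1 0.058 [ 0.713  0.9   -0.27   2.362  3.153  0.862  1.872]
-1 0.058 [0.033 1.077 0.652 2.396 3.614 1.162 0.989]
-1 0.058 [0.44  0.901 0.085 2.376 3.358 0.93  1.519]
-1 0.058 [-0.168  1.332  1.008  2.405  3.71   1.412  0.63 ]
-1 0.1 [ 1.108  0.948 -0.813  2.354  2.744  0.813  2.466]
-1 0.1 [ 0.751  0.81  -0.323  2.371  3.114  0.776  1.901]
-1 0.1 [0.048 0.957 0.64  2.407 3.656 1.064 1.011]
-1 0.1 [0.445 0.804 0.079 2.386 3.372 0.844 1.507]
-1 0.1 [-0.155  1.195  1.004  2.416  3.782  1.317  0.677]
-1 0.16 [ 1.163  0.831 -0.897  2.352  2.622  0.71   2.528]
-1 0.16 [ 0.808  0.681 -0.399  2.369  3.054  0.642  1.94 ]
-1 0.16 [0.061 0.786 0.621 2.407 3.718 0.906 1.019]
-1 0.16 [0.455 0.664 0.066 2.387 3.398 0.705 1.482]
-1 0.16 [-0.153  1.001  1.002  2.417  3.88   1.16   0.709]
```

```bash
python3 -m jog '[{"claw":1,"dx":0,"dy":0,"dz":2,"wx":0,"wy":0,"wz":0},{"claw":1,"dx":0,"dy":0,"dz":4,"wx":0,"wy":0,"wz":0},{"claw":1,"dx":0,"dy":0,"dz":6,"wx":0,"wy":0,"wz":0},{"claw":1,"dx":0,"dy":0,"dz":6,"wx":3,"wy":8,"wz":0},{"claw":1,"dx":0,"dy":0,"dz":6,"wx":5,"wy":14,"wz":0},{"claw":1,"dx":0,"dy":0,"dz":6,"wx":5,"wy":14,"wz":0},{"claw":1,"dx":0,"dy":0,"dz":6,"wx":5,"wy":14,"wz":0},{"claw":1,"dx":0,"dy":0,"dz":6,"wx":5,"wy":14,"wz":0},{"claw":1,"dx":0,"dy":0,"dz":6,"wx":5,"wy":14,"wz":0},{"claw":1,"dx":0,"dy":0,"dz":6,"wx":5,"wy":14,"wz":0}]'
python3 - <<'E'
from h import *
np.set_printoptions(precision=4,suppress=True)
s=robot.state();print(s['joint_positions'].tolist(),s['orientation'].tolist(),s['tool_pos']);print(R.from_quat(s['orientation']).as_matrix())
E
```

```text
time_s: 11.8
tool_pos: [0.5212, -0.2147, 0.3]
orientation: [0.167, 0.984, -0.031, 0.046]
ft_force: [0.3, -0.4, -0.4]
opening: 0.085
[0.6031746099893563, 0.391690943819064, -0.40900540798487156, 2.01917884380019, 0.3324509028780912, 0.6909413074034689, 1.2146956650466811] [0.16676096089410905, 0.9844371464258512, -0.031450020512525045, 0.045663802605151] [ 0.5212 -0.2147  0.3   ]
[[-0.9402  0.3312  0.0794]
 [ 0.3255  0.9424 -0.0772]
 [-0.1004 -0.0467 -0.9939]]
```

```bash
cat > path.py <<'E'
from plan import *
q0=np.array([0.6031746,0.3916909,-0.4090054,2.0191788,0.3324509,0.6909413,1.2146957])
y=y0;T=R.from_matrix(np.c_[np.cross(y,a),y,a])
qg,e=ik(np.array([.5165,-.3068,.2]),T,np.array([.84,.6,-.44,2.36,3.0,.6,-1.15]));print('goal',qg,e)
N=20
t0,r0=fk(q0,p);prev=r0
b=(t0,r0)
for k in range(1,N+1):
    s=k/N
    t,r=fk(q0+s*(qg-q0),p)
    print(k,'d',(100*(t-b[0])).round(1),'w',np.degrees((r*b[1].inv()).as_rotvec()).round(0),'step',np.degrees((r*prev.inv()).magnitude()).round(1),'pos',t.round(3),'z',r.as_matrix()[:,2].round(2))
    prev=r
    if k==10:b=(t,r)
E
python3 path.py
```

```text
goal [ 0.854  0.599 -0.456  2.357  3.006  0.545 -1.169] 3.915746869489717e-07
1 d [-0.9 -2.3 -0.9] w [-4.  1. -2.] step 4.5 pos [ 0.512 -0.236  0.289] z [ 0.07 -0.15 -0.99]
2 d [-1.7 -4.5 -1.6] w [-8.  1. -3.] step 4.2 pos [ 0.504 -0.258  0.282] z [ 0.06 -0.22 -0.97]
3 d [-2.3 -6.6 -2.3] w [-12.   0.  -4.] step 4.0 pos [ 0.498 -0.279  0.275] z [ 0.07 -0.29 -0.96]
4 d [-2.7 -8.5 -2.8] w [-15.  -1.  -5.] step 3.8 pos [ 0.494 -0.298  0.27 ] z [ 0.08 -0.35 -0.94]
5 d [ -2.9 -10.3  -3.2] w [-19.  -2.  -6.] step 3.6 pos [ 0.492 -0.315  0.266] z [ 0.09 -0.4  -0.91]
6 d [ -3.1 -11.8  -3.5] w [-22.  -4.  -6.] step 3.4 pos [ 0.491 -0.331  0.263] z [ 0.12 -0.45 -0.89]
7 d [ -3.  -13.2  -3.8] w [-24.  -6.  -6.] step 3.2 pos [ 0.491 -0.344  0.26 ] z [ 0.15 -0.49 -0.86]
8 d [ -2.9 -14.3  -4.1] w [-26.  -9.  -7.] step 3.1 pos [ 0.492 -0.356  0.257] z [ 0.18 -0.52 -0.84]
9 d [ -2.6 -15.2  -4.4] w [-27. -11.  -6.] step 3.0 pos [ 0.495 -0.364  0.254] z [ 0.23 -0.54 -0.81]
10 d [ -2.3 -15.8  -4.7] w [-28. -14.  -6.] step 3.0 pos [ 0.498 -0.371  0.251] z [ 0.27 -0.55 -0.79]
11 d [ 0.4 -0.4 -0.3] w [-1. 
[... 251 characters left out ...]
 -0.74]
14 d [ 1.6 -0.1 -1.6] w [  0. -11.   5.] step 3.1 pos [ 0.514 -0.372  0.235] z [ 0.46 -0.51 -0.73]
15 d [ 1.9  0.5 -2.1] w [  2. -13.   7.] step 3.3 pos [ 0.517 -0.366  0.23 ] z [ 0.51 -0.48 -0.72]
16 d [ 2.1  1.3 -2.6] w [  3. -15.   9.] step 3.4 pos [ 0.519 -0.358  0.225] z [ 0.55 -0.44 -0.71]
17 d [ 2.3  2.3 -3.2] w [  6. -17.  11.] step 3.5 pos [ 0.521 -0.348  0.219] z [ 0.59 -0.39 -0.71]
18 d [ 2.3  3.5 -3.8] w [  8. -19.  12.] step 3.7 pos [ 0.521 -0.336  0.213] z [ 0.62 -0.34 -0.7 ]
19 d [ 2.1  4.9 -4.4] w [ 11. -21.  14.] step 3.8 pos [ 0.519 -0.322  0.207] z [ 0.65 -0.28 -0.7 ]
20 d [ 1.8  6.4 -5.1] w [ 15. -22.  16.] step 4.0 pos [ 0.516 -0.307  0.2  ] z [ 0.67 -0.22 -0.71]
```

Type the first half of this swing.

```bash
python3 -m jog '[{"claw":1,"dx":-0.9,"dy":-2.3,"dz":-0.9,"wx":-4,"wy":1,"wz":-2},{"claw":1,"dx":-1.7,"dy":-4.5,"dz":-1.6,"wx":-8,"wy":1,"wz":-3},{"claw":1,"dx":-2.3,"dy":-6.6,"dz":-2.3,"wx":-12,"wy":0,"wz":-4},{"claw":1,"dx":-2.7,"dy":-8.5,"dz":-2.8,"wx":-15,"wy":-1,"wz":-5},{"claw":1,"dx":-2.9,"dy":-10.3,"dz":-3.2,"wx":-19,"wy":-2,"wz":-6},{"claw":1,"dx":-3.1,"dy":-11.8,"dz":-3.5,"wx":-22,"wy":-4,"wz":-6},{"claw":1,"dx":-3.0,"dy":-13.2,"dz":-3.8,"wx":-24,"wy":-6,"wz":-6},{"claw":1,"dx":-2.9,"dy":-14.3,"dz":-4.1,"wx":-26,"wy":-9,"wz":-7},{"claw":1,"dx":-2.6,"dy":-15.2,"dz":-4.4,"wx":-27,"wy":-11,"wz":-6},{"claw":1,"dx":-2.3,"dy":-15.8,"dz":-4.7,"wx":-28,"wy":-14,"wz":-6}]'
python3 - <<'E'
from h import *
np.set_printoptions(precision=4,suppress=True)
s=robot.state();print(s['joint_positions'].tolist(),s['tool_pos']);print(R.from_quat(s['orientation']).as_matrix())
from fk import fk,p
t,r=fk(s['joint_positions'],p);print(t)
E
```

```text
time_s: 13.05
tool_pos: [0.4987, -0.3727, 0.2532]
orientation: [0.204, 0.925, -0.25, 0.201]
ft_force: [0.1, -0.1, 0.7]
opening: 0.0855
[0.23383819597333952, 0.47872546137198785, 0.24880080014763803, 2.1995371543850233, 1.738806909821779, 0.2855800152960377, -0.10779803762249121] [ 0.4987 -0.3727  0.2532]
[[-0.836   0.478   0.2695]
 [ 0.2772  0.7917 -0.5444]
 [-0.4736 -0.3804 -0.7944]]
[ 0.4946 -0.3836  0.2542]
```

Run:
```python
from plan import *
q0=np.array([0.23383819597333952, 0.47872546137198785, 0.24880080014763803, 2.1995371543850233, 1.738806909821779, 0.2855800152960377, -0.10779803762249121])
y=y0;T=R.from_matrix(np.c_[np.cross(y,a),y,a])
off=np.array([.4987,-.3727,.2532])-fk(q0,p)[0]
qg,e=ik(np.array([.5165,-.3068,.17])-off,T,np.array([.471,.7,.044,2.37,3.33,.69,-1.58]),w=.02);print('goal',qg,e)
b=fk(q0,p);prev=b[1];N=10
for k in range(1,N+1):
    t,r=fk(q0+k/N*(qg-q0),p)
    print(k,'d',(100*(t-b[0])).round(1),'w',np.degrees((r*b[1].inv()).as_rotvec()).round(1),'step',np.degrees((r*prev.inv()).magnitude()).round(1),'pos',(t+off).round(3));prev=r
```

```text
goal [ 0.526  0.636  0.008  2.376  3.399  0.661 -1.623] 4.127474219934364e-05
1 d [-0.6 -0.8 -0.8] w [-1.7 -0.2  0.2] step 1.7 pos [ 0.493 -0.381  0.245]
2 d [-0.9 -1.5 -1.5] w [-3.  -1.2  0.9] step 1.7 pos [ 0.49  -0.387  0.238]
3 d [-0.9 -1.8 -2.3] w [-3.8 -2.7  2. ] step 2.0 pos [ 0.49  -0.391  0.23 ]
4 d [-0.7 -1.8 -3. ] w [-3.9 -4.8  3.4] step 2.5 pos [ 0.492 -0.391  0.223]
5 d [-0.3 -1.5 -3.9] w [-3.3 -7.3  5.2] step 3.1 pos [ 0.496 -0.388  0.215]
6 d [ 0.2 -0.8 -4.7] w [ -1.8 -10.2   7.2] step 3.8 pos [ 0.501 -0.38   0.206]
7 d [ 0.8  0.4 -5.6] w [  0.7 -13.2   9.3] step 4.5 pos [ 0.507 -0.368  0.197]
8 d [ 1.3  2.1 -6.6] w [  4.3 -16.3  11.5] step 5.2 pos [ 0.512 -0.352  0.188]
9 d [ 1.6  4.1 -7.5] w [  8.9 -19.3  13.6] step 5.9 pos [ 0.515 -0.331  0.178]
10 d [ 1.8  6.6 -8.3] w [ 14.4 -22.1  15.7] step 6.5 pos [ 0.517 -0.307  0.17 ]
```

```bash
python3 -m jog '[{"claw":1,"dx":-0.6,"dy":-0.8,"dz":-0.8,"wx":-1.7,"wy":-0.2,"wz":0.2},{"claw":1,"dx":-0.9,"dy":-1.5,"dz":-1.4,"wx":-3,"wy":-1.2,"wz":0.9},{"claw":1,"dx":-0.9,"dy":-1.8,"dz":-2,"wx":-3.8,"wy":-2.7,"wz":2},{"claw":1,"dx":-0.7,"dy":-1.8,"dz":-2.6,"wx":-3.9,"wy":-4.8,"wz":3.4},{"claw":1,"dx":-0.3,"dy":-1.5,"dz":-3.2,"wx":-3.3,"wy":-7.3,"wz":5.2},{"claw":1,"dx":0.2,"dy":-0.8,"dz":-4,"wx":-1.8,"wy":-10.2,"wz":7.2},{"claw":1,"dx":0.8,"dy":0.4,"dz":-5,"wx":0.7,"wy":-13.2,"wz":9.3},{"claw":1,"dx":1.3,"dy":2.1,"dz":-6,"wx":4.3,"wy":-16.3,"wz":11.5},{"claw":1,"dx":1.6,"dy":4.1,"dz":-7.2,"wx":8.9,"wy":-19.3,"wz":13.6},{"claw":1,"dx":1.8,"dy":6.6,"dz":-8.3,"wx":14.4,"wy":-22.1,"wz":15.7}]'
python3 - <<'E'
from h import *
np.set_printoptions(precision=4,suppress=True)
s=robot.state();print(s['joint_positions'].tolist(),s['tool_pos']);print(R.from_quat(s['orientation']).as_matrix())
import plan
y=plan.y0;a=plan.a;T=R.from_matrix(np.c_[np.cross(y,a),y,a]);print('rest',np.degrees((T*R.from_quat(s['orientation']).inv()).as_rotvec()))
cv2.imwrite('pics/top7.png',robot.capture('top')[:,:,::-1]);cv2.imwrite('pics/side7.png',robot.capture('side')[:,:,::-1])
E
```

```text
time_s: 14.3
tool_pos: [0.5164, -0.3063, 0.1701]
orientation: [0.144, 0.913, -0.059, 0.378]
ft_force: [1.4, 0.2, -0.8]
opening: 0.0854
[0.9226098799784155, 0.6885934484744999, -0.5437397417506837, 2.344290197833101, 2.9351200043559005, 0.6030274833711777, -1.043969867380281] [ 0.5164 -0.3063  0.1701]
[[-0.6725  0.3078  0.6731]
 [ 0.219   0.9515 -0.2163]
 [-0.707   0.0019 -0.7072]]
rest [-0.107  0.026 -0.075]
```

View pics/top7.png

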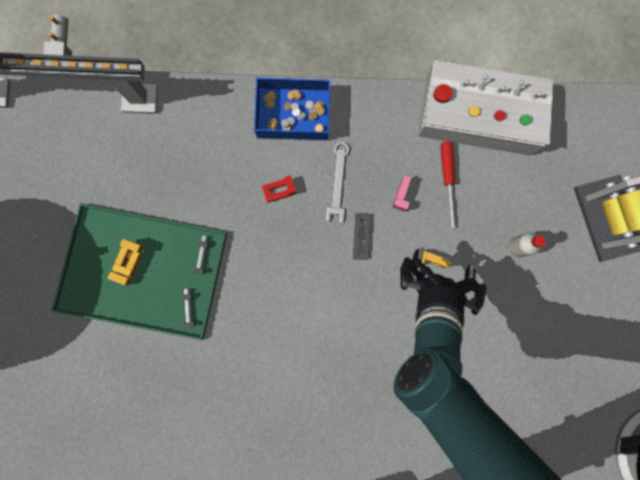

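View pics/side7.png

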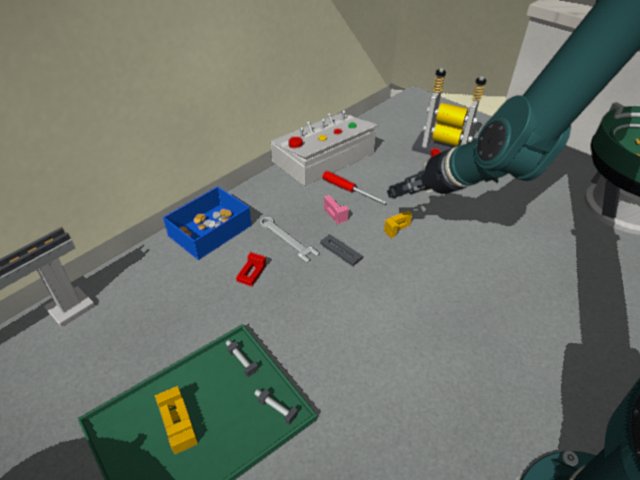

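```bash
python3 -m jog '[{"claw":1,"dx":0,"dy":0,"dz":-2,"wx":0,"wy":0,"wz":0},{"claw":1,"dx":0,"dy":0,"dz":-4,"wx":0,"wy":0,"wz":0},{"claw":1,"dx":0,"dy":0,"dz":-6,"wx":0,"wy":0,"wz":0},{"claw":1,"dx":0,"dy":0,"dz":-7.5,"wx":0,"wy":0,"wz":0},{"claw":1,"dx":0,"dy":0,"dz":-8.5,"wx":0,"wy":0,"wz":0},{"claw":1,"dx":0,"dy":0,"dz":-8.5,"wx":0,"wy":0,"wz":0},{"claw":1,"dx":0,"dy":0,"dz":-8.5,"wx":0,"wy":0,"wz":0},{"claw":1,"dx":0,"dy":0,"dz":-8.5,"wx":0,"wy":0,"wz":0},{"claw":1,"dx":0,"dy":0,"dz":-8.5,"wx":0,"wy":0,"wz":0},{"claw":1,"dx":0,"dy":0,"dz":-8.5,"wx":0,"wy":0,"wz":0}]'
python3 - <<'E'
from h import *
s=robot.capture('side')[:,:,::-1].copy();t=robot.capture('top')[:,:,::-1].copy()
cv2.imwrite('pics/side8.png',s);cv2.imwrite('pics/top8.png',t)
A=cv2.resize(t[225:315,385:495],None,fx=4,fy=4,interpolation=cv2.INTER_CUBIC);B=cv2.resize(s[170:260,360:470],None,fx=4,fy=4,interpolation=cv2.INTER_CUBIC)
cv2.imwrite('pics/c8.png',np.vstack([A,B])[:600*2]) ; cv2.imwrite('pics/c8.png',np.hstack([A[:, :400],B[:, :400]]))
E
```

```text
time_s: 15.65
tool_pos: [0.5163, -0.3067, 0.0855]
orientation: [0.144, 0.913, -0.06, 0.378]
ft_force: [-1.6, 0.4, 0.9]
opening: 0.0853
```

View pics/c8.png

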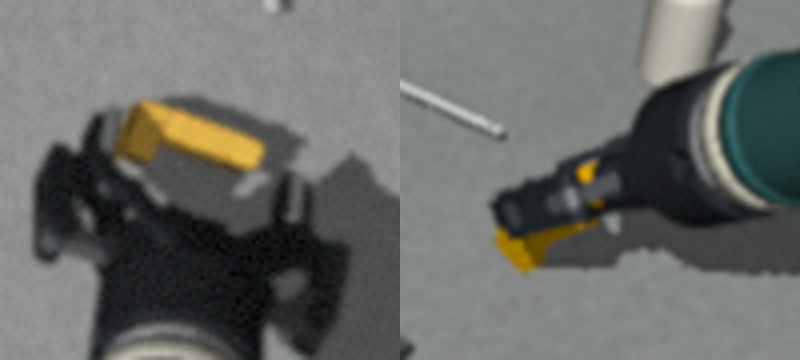

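Run:
```python
from h import *
t=cv2.imread('pics/top8.png');gridcrop(cv2.convertScaleAbs(t,alpha=1.6,beta=20),395,240,75,50,10,'pics/c8g.png')
```

```text
(no output)
```

View pics/c8g.png

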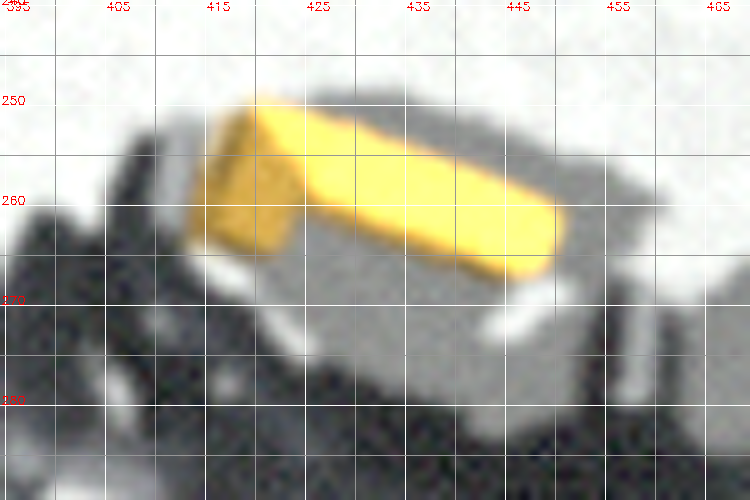

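```bash
python3 -m jog '[{"claw":1,"dx":0.05,"dy":0.15,"dz":-1,"wx":0,"wy":0,"wz":0},{"claw":1,"dx":0.05,"dy":0.15,"dz":-2,"wx":0,"wy":0,"wz":0},{"claw":1,"dx":0.05,"dy":0.15,"dz":-2.75,"wx":0,"wy":0,"wz":0},{"claw":1,"dx":0.05,"dy":0.15,"dz":-2.75,"wx":0,"wy":0,"wz":0},{"claw":0.6,"dx":0.05,"dy":0.15,"dz":-2.75,"wx":0,"wy":0,"wz":0},{"claw":0.5,"dx":0.05,"dy":0.15,"dz":-2.75,"wx":0,"wy":0,"wz":0},{"claw":0.5,"dx":0.05,"dy":0.15,"dz":-2.75,"wx":0,"wy":0,"wz":0},{"claw":0.5,"dx":0.05,"dy":0.15,"dz":-2.75,"wx":0,"wy":0,"wz":0},{"claw":0.5,"dx":0.05,"dy":0.15,"dz":-2.75,"wx":0,"wy":0,"wz":0},{"claw":0.5,"dx":0.05,"dy":0.15,"dz":-2.75,"wx":0,"wy":0,"wz":0}]'
python3 - <<'E'
from h import *
s=robot.capture('side')[:,:,::-1].copy();t=robot.capture('top')[:,:,::-1].copy()
cv2.imwrite('pics/side9.png',s);cv2.imwrite('pics/top9.png',t)
A=cv2.resize(t[225:315,395:485],None,fx=4.4,fy=4.4,interpolation=cv2.INTER_CUBIC);B=cv2.resize(s[180:270,370:460],None,fx=4.4,fy=4.4,interpolation=cv2.INTER_CUBIC)
cv2.imwrite('pics/c9.png',cv2.convertScaleAbs(np.hstack([A,B]),alpha=1.4))
E
```

```text
time_s: 17.0
tool_pos: [0.5167, -0.3051, 0.0582]
orientation: [0.144, 0.913, -0.06, 0.378]
ft_force: [-3.4, 0.9, 5.3]
opening: 0.0622
```

View pics/c9.png

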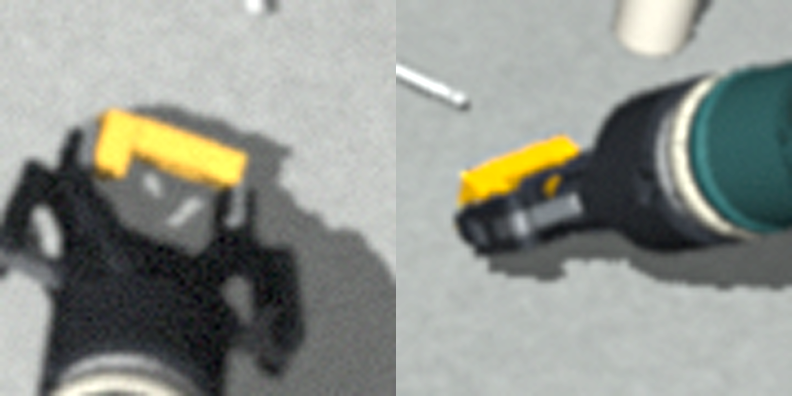

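```bash
python3 -m jog '[{"claw":0.5,"dx":0,"dy":0,"dz":1.5,"wx":0,"wy":0,"wz":0},{"claw":0.5,"dx":0,"dy":0,"dz":4,"wx":0,"wy":0,"wz":0},{"claw":0.5,"dx":0,"dy":0,"dz":7,"wx":0,"wy":0,"wz":0},{"claw":0.5,"dx":0,"dy":0,"dz":8,"wx":0,"wy":0,"wz":0},{"claw":0.5,"dx":0,"dy":0,"dz":8,"wx":-6.72,"wy":2.18,"wz":7.07},{"claw":0.5,"dx":0,"dy":0,"dz":8,"wx":-13.44,"wy":4.37,"wz":14.14},{"claw":0.5,"dx":0,"dy":0,"dz":8,"wx":-20.16,"wy":6.55,"wz":21.21},{"claw":0.5,"dx":0,"dy":0,"dz":8,"wx":-26.9,"wy":8.74,"wz":28.28},{"claw":0.5,"dx":0,"dy":0,"dz":8,"wx":-33.6,"wy":10.92,"wz":35.36},{"claw":0.5,"dx":0,"dy":0,"dz":8,"wx":-40.35,"wy":13.11,"wz":42.43}]'
python3 - <<'E'
from h import *
np.set_printoptions(precision=4,suppress=True)
s=robot.state();print(s['joint_positions']);print(R.from_quat(s['orientation']).as_matrix())
t=robot.capture('side')[:,:,::-1].copy();crop(cv2.convertScaleAbs(t,alpha=1.4),370,150,100,90,6,'pics/c10.png')
E
```

```text
time_s: 18.35
tool_pos: [0.5163, -0.3047, 0.1369]
orientation: [-0.334, 0.862, -0.241, 0.296]
ft_force: [0.2, 0.2, -3.4]
opening: 0.0623
[ 0.6578  0.712  -0.1925  2.3615  3.2177  0.6887 -0.3476]
[[-0.602  -0.4336  0.6706]
 [-0.7185  0.6605 -0.2179]
 [-0.3484 -0.613  -0.7091]]
```

View pics/c10.png

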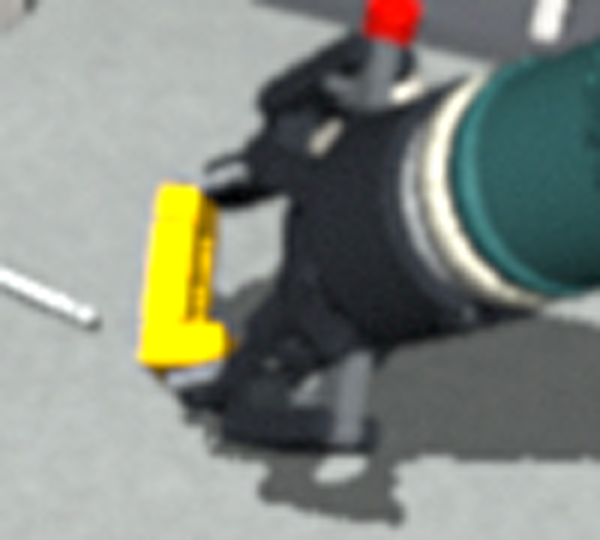

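```bash
python3 -m jog '[{"claw":0.5,"dx":0,"dy":0,"dz":0,"wx":-7.05,"wy":2.29,"wz":7.42},{"claw":0.5,"dx":0,"dy":0,"dz":0,"wx":-14.1,"wy":4.58,"wz":14.84},{"claw":0.5,"dx":0,"dy":0,"dz":0,"wx":-21.15,"wy":6.87,"wz":22.26},{"claw":0.5,"dx":0,"dy":0,"dz":0,"wx":-28.2,"wy":9.16,"wz":29.68},{"claw":0.5,"dx":0,"dy":0,"dz":0,"wx":-35.25,"wy":11.45,"wz":37.1},{"claw":0.5,"dx":0,"dy":0,"dz":0,"wx":-42.3,"wy":13.74,"wz":44.52},{"claw":0.5,"dx":0,"dy":0,"dz":0,"wx":-49.35,"wy":16.03,"wz":51.94},{"claw":0.5,"dx":0,"dy":0,"dz":0,"wx":-56.4,"wy":18.32,"wz":59.36},{"claw":0.5,"dx":0,"dy":0,"dz":0,"wx":-63.45,"wy":20.61,"wz":66.78},{"claw":0.5,"dx":0,"dy":0,"dz":0,"wx":-70.5,"wy":22.9,"wz":74.2}]'
python3 - <<'E'
from h import *
import plan
np.set_printoptions(precision=4,suppress=True)
s=robot.state();print(s['joint_positions']);
y=-plan.y0;a=plan.a;T=R.from_matrix(np.c_[np.cross(y,a),y,a]);print('rest',np.degrees((T*R.from_quat(s['orientation']).inv()).as_rotvec()))
E
```

```text
time_s: 19.65
tool_pos: [0.5167, -0.3044, 0.1368]
orientation: [0.887, -0.261, 0.382, 0.01]
ft_force: [-0.7, -1.2, -2.3]
opening: 0.0625
[0.232  0.7615 0.3886 2.3798 3.5983 0.8338 0.946 ]
rest [-10.0805   3.1285  10.4037]
```

```bash
python3 -m jog '[{"claw":0.5,"dx":0,"dy":0,"dz":0,"wx":-6,"wy":1.9,"wz":6.2},{"claw":0.5,"dx":0,"dy":0,"dz":-1,"wx":-10.1,"wy":3.1,"wz":10.4},{"claw":0.5,"dx":0,"dy":0,"dz":-3,"wx":-10.1,"wy":3.1,"wz":10.4},{"claw":0.5,"dx":0,"dy":0,"dz":-5,"wx":-10.1,"wy":3.1,"wz":10.4},{"claw":0.5,"dx":0,"dy":0,"dz":-6.5,"wx":-10.1,"wy":3.1,"wz":10.4},{"claw":0.5,"dx":0,"dy":0,"dz":-6.5,"wx":-10.1,"wy":3.1,"wz":10.4},{"claw":0.5,"dx":0,"dy":0,"dz":-6.5,"wx":-10.1,"wy":3.1,"wz":10.4},{"claw":0.5,"dx":0,"dy":0,"dz":-6.5,"wx":-10.1,"wy":3.1,"wz":10.4},{"claw":0.5,"dx":0,"dy":0,"dz":-6.5,"wx":-10.1,"wy":3.1,"wz":10.4},{"claw":0.5,"dx":0,"dy":0,"dz":-6.5,"wx":-10.1,"wy":3.1,"wz":10.4}]'
python3 - <<'E'
from h import *
import plan
np.set_printoptions(precision=4,suppress=True)
s=robot.state();print(s['joint_positions']);
y=-plan.y0;a=plan.a;T=R.from_matrix(np.c_[np.cross(y,a),y,a]);print('rest',np.degrees((T*R.from_quat(s['orientation']).inv()).as_rotvec()))
t=robot.capture('side')[:,:,::-1].copy();gridcrop(cv2.convertScaleAbs(t,alpha=1.4),365,180,75,60,10,'pics/c11.png')
E
```

```text
time_s: 20.9
tool_pos: [0.5169, -0.3052, 0.0731]
orientation: [0.911, -0.146, 0.38, 0.06]
ft_force: [-0.1, 0.4, -1.9]
opening: 0.0624
[0.1902 0.9377 0.4457 2.3754 3.5611 1.008  1.1757]
rest [-0.0612  0.255   0.1963]
```

View pics/c11.png

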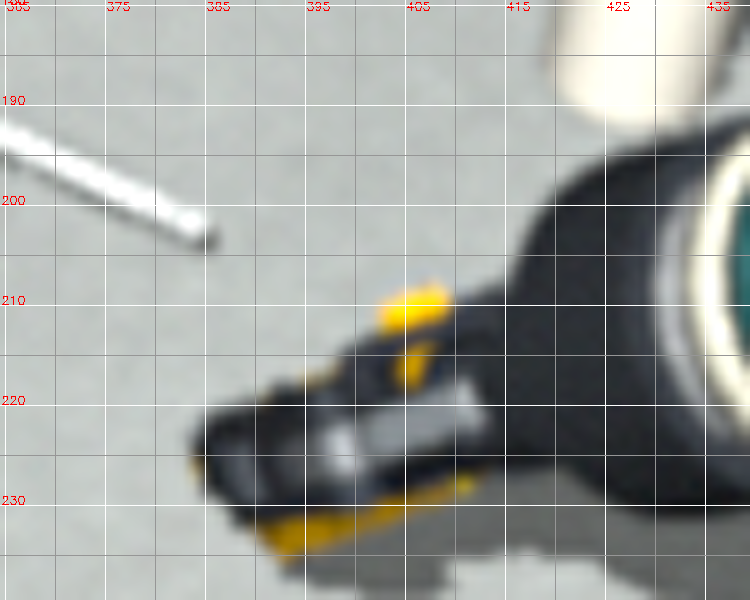

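```bash
python3 -m jog '[{"claw":0.5,"dx":0,"dy":0,"dz":-0.5,"wx":0,"wy":0,"wz":0},{"claw":0.5,"dx":0,"dy":0,"dz":-0.9,"wx":0,"wy":0,"wz":0},{"claw":0.5,"dx":0,"dy":0,"dz":-1.1,"wx":0,"wy":0,"wz":0},{"claw":0.5,"dx":0,"dy":0,"dz":-1.2,"wx":0,"wy":0,"wz":0},{"claw":0.5,"dx":0,"dy":0,"dz":-1.3,"wx":0,"wy":0,"wz":0},{"claw":0.5,"dx":0,"dy":0,"dz":-1.35,"wx":0,"wy":0,"wz":0},{"claw":0.5,"dx":0,"dy":0,"dz":-1.4,"wx":0,"wy":0,"wz":0},{"claw":0.5,"dx":0,"dy":0,"dz":-1.45,"wx":0,"wy":0,"wz":0},{"claw":0.5,"dx":0,"dy":0,"dz":-1.5,"wx":0,"wy":0,"wz":0},{"claw":0.5,"dx":0,"dy":0,"dz":-1.5,"wx":0,"wy":0,"wz":0}]'
```

```text
time_s: 22.2
tool_pos: [0.5167, -0.3052, 0.0588]
orientation: [0.911, -0.146, 0.381, 0.06]
ft_force: [-2.4, 2.7, 5.8]
opening: 0.0623
```

```bash
python3 -m jog '[{"claw":0.8,"dx":0,"dy":0,"dz":0,"wx":0,"wy":0,"wz":0},{"claw":0.9,"dx":0,"dy":0,"dz":0,"wx":0,"wy":0,"wz":0},{"claw":1,"dx":0,"dy":0,"dz":0,"wx":0,"wy":0,"wz":0},{"claw":1,"dx":0,"dy":0,"dz":0.5,"wx":0,"wy":0,"wz":0},{"claw":1,"dx":-0.5,"dy":0.2,"dz":1.5,"wx":0,"wy":0,"wz":0},{"claw":1,"dx":-1.5,"dy":0.5,"dz":4,"wx":0,"wy":0,"wz":0},{"claw":1,"dx":-2,"dy":0.7,"dz":8,"wx":0,"wy":0,"wz":0},{"claw":1,"dx":-2,"dy":0.7,"dz":12,"wx":0,"wy":0,"wz":0},{"claw":1,"dx":-2,"dy":0.7,"dz":16,"wx":0,"wy":0,"wz":0},{"claw":1,"dx":-2,"dy":0.7,"dz":18,"wx":0,"wy":0,"wz":0}]'
python3 - <<'E'
from h import *
np.set_printoptions(precision=4,suppress=True)
s=robot.state();print(s['joint_positions'].tolist(),s['orientation'].tolist())
a=robot.capture('side')[:,:,::-1].copy();b=robot.capture('top')[:,:,::-1].copy()
cv2.imwrite('pics/side12.png',a);cv2.imwrite('pics/top12.png',b)
gridcrop(a,365,190,60,60,10,'pics/s12.png');gridcrop(b,395,230,70,60,10,'pics/t12.png')
E
```

```text
time_s: 23.45
tool_pos: [0.496, -0.2984, 0.2407]
orientation: [0.911, -0.147, 0.381, 0.06]
ft_force: [0.4, 0.0, -0.5]
opening: 0.0852
[0.1557954912759598, 0.52149152398654, 0.4948468461172859, 2.39841218289869, 3.773007322081871, 0.6461160160979487, 1.0584433460657883] [0.9108464150660937, -0.1468965359389363, 0.38101375877632065, 0.0600727185461598]
```

View pics/s12.png

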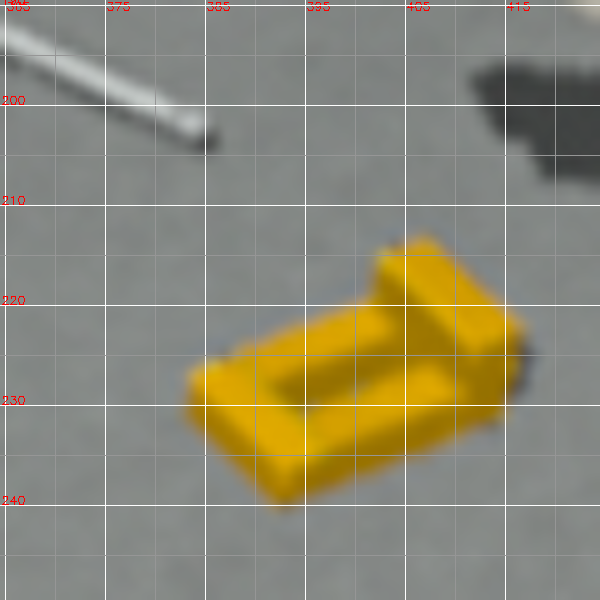

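View pics/t12.png

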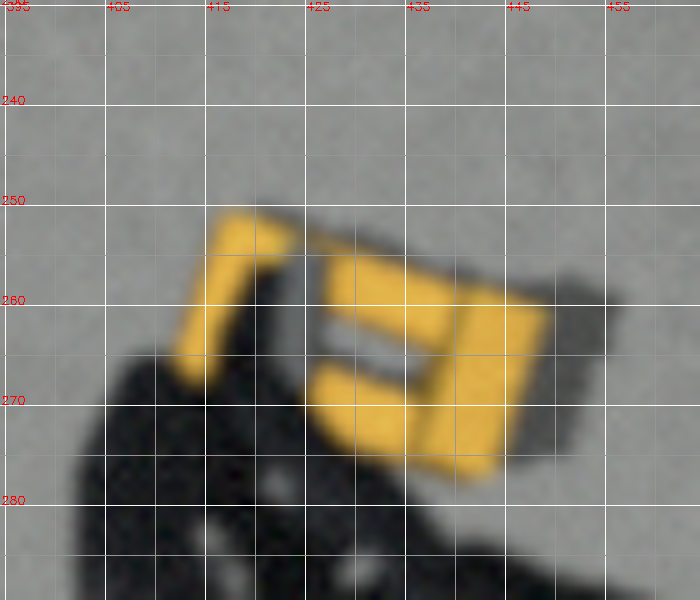

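View pics/top12.png

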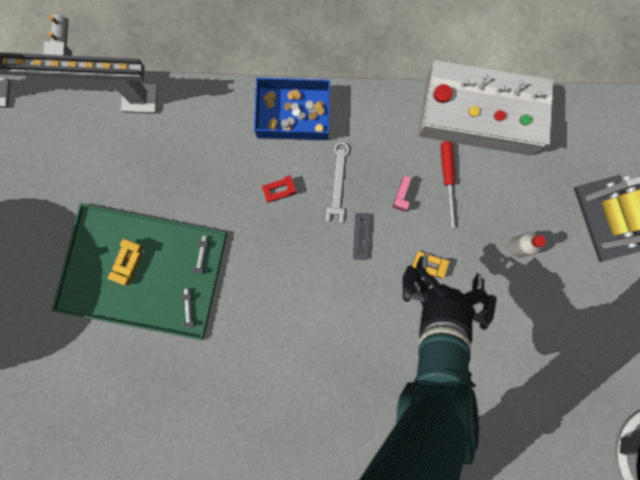

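```bash
cat > m.py <<'E'
from h import *
np.set_printoptions(precision=4,suppress=True)
def az(v):return np.degrees(np.arctan2(v[1],v[0]))
def rep(S,T,z0,n=''):
    if S is not None and T is not None:
        p=tri(S,T);print(n,'tri z',p[:,2],'err',p[:,3],'ctr',p[:,:2].mean(0),'az',az(p[:2].mean(0)-p[2:].mean(0)),az(p[0]-p[1]+p[2]-p[3])-90)
    for c,U in(('top',T),('side',S)):
        if U is None: continue
        P=np.vstack([plane(c,U[:2],z0+.014),plane(c,U[2:],z0+.028)])
        print(n,c,'ctr',P[:,:2].mean(0),'az',az(P[:2].mean(0)-P[2:].mean(0)),az(P[0]-P[1]+P[2]-P[3])-90,'L',np.linalg.norm((P[0]-P[2])[:2]),np.linalg.norm((P[1]-P[3])[:2]),'W',np.linalg.norm(P[0]-P[1]),np.linalg.norm(P[2]-P[3]))
E
python3 - <<'E'
from m import *
rep([(384,226.5),(393,236),(407,213.5),(416.7,222.3)],[(416.7,250.5),(412.3,267.7),(449.3,260),(443.5,277.3)],0,'C')
print('B0');rep([(287.3,276.4),(293.9,288.7),(316.2,262.8),(323.6,274.5)],[(295,222),(287.3,237.6),(323,234.8),(315.3,251.2)],0,'B')
t=cv2.imread('pics/top7.png');s=cv2.imread('pics/side7.png')
gridcrop(t,95,230,60,62,9,'pics/_1.png');gridcrop(s,145,380,60,76,9,'pics/_2.png')
E
```

```text
C tri z [0.0161 0.0148 0.0249 0.0272] err [0.0003 0.0037 0.0018 0.0027] ctr [ 0.554  -0.3175] az 73.73507980238388 -107.6517152592878
C top ctr [ 0.5531 -0.3179] az 73.21499343418242 -106.12796302777961 L 0.06504984087252362 0.06219202212466143 W 0.03618781220480689 0.03666096555003417
C side ctr [ 0.5548 -0.3166] az 71.14542327540155 -108.24003353548437 L 0.060623223315999966 0.06193558378459043 W 0.03488267773679819 0.034379640495529655
B0
B tri z [0.0127 0.0135 0.0265 0.0284] err [0.0026 0.0025 0.0035 0.0041] ctr [ 0.6029 -0.0639] az 65.28120233748794 -113.87764267653988
B top ctr [ 0.6015 -0.0648] az 64.99158918847695 -113.8036898518769 L 0.06337474318854677 0.06386555645064268 W 0.035576121899097854 0.03649750718068148
B side ctr [ 0.6038 -0.0626] az 65.8682443579706 -113.2844450422665 L 0.06246093447263824 0.06291792997735322 W 0.03502210907718986 0.03476139182668877
```

View pics/_1.png

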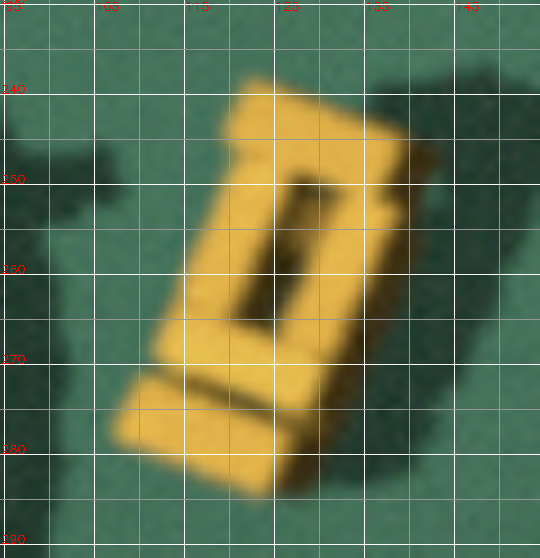

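View pics/_2.png

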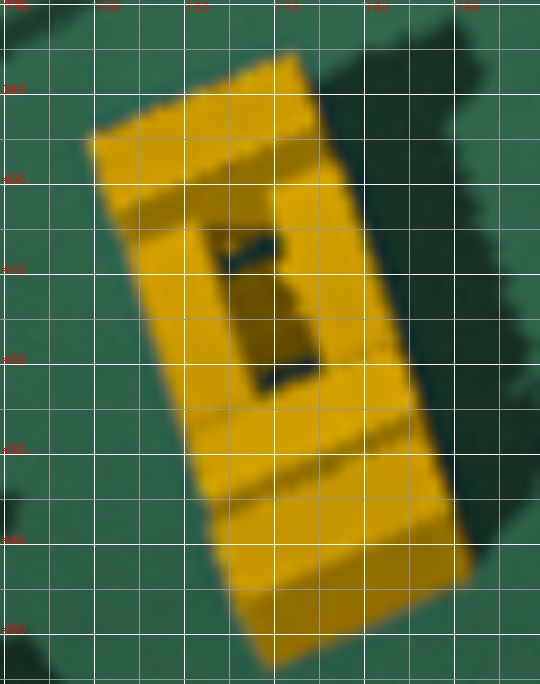

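Run:
```python
from m import *
rep([(167.8,435.3),(190.1,426),(154.3,394.7),(177.5,385.6)],[(111.4,268.9),(128.7,275.3),(122.3,238.2),(139.5,244.2)],.019,'B')
rep([(161.4,414.3),(184.5,405.3),(171.2,446.4),(194.5,436.7)],[(123,248.7),(140.3,255),(107.5,278.3),(123.8,284.7)],.005,'A')
```

```text
B tri z [0.0313 0.0274 0.047  0.0448] err [0.0024 0.0038 0.0033 0.0017] ctr [0.5503 0.286 ] az 159.27395273811115 -18.55105762273338
B top ctr [0.5491 0.2841] az 160.31822866602045 -18.3191654714405 L 0.0634070671988887 0.06406227170886528 W 0.03612316965832217 0.03545121961439622
B side ctr [0.5502 0.2873] az 159.1139417427032 -21.510683223114725 L 0.06490085562206804 0.0649985359513639 W 0.03362961976524844 0.036236974130440344
A tri z [0.0185 0.0151 0.0321 0.0306] err [0.0029 0.0021 0.0035 0.0026] ctr [0.5317 0.2927] az -20.102718426804735 -19.67169993196545
A top ctr [0.5306 0.291 ] az -20.012455815665565 -19.232723777917386 L 0.0634735288842886 0.06438604163391551 W 0.0367333033411182 0.0342366327029442
A side ctr [0.5319 0.2939] az -20.31974938396461 -22.25370006418909 L 0.06342401279754926 0.06317104586303536 W 0.036428009515080434 0.03458171754873255
```

```bash
cat > ret.py <<'E'
from plan import *
from rig import robot
s=robot.state();q0=s['joint_positions'];off=s['tool_pos']-fk(q0,p)[0]
ya=np.radians(-17.5);y=np.array([np.cos(ya),np.sin(ya),0]);zz=np.array([0,0,-1.]);T=R.from_matrix(np.c_[np.cross(y,zz),y,zz])
for q7 in (0.2,):
  for q1,q3 in((.55,0),(.3,.3),(.15,.49)):
    qg,e=ik(np.array([.5534,-.3194,.25])-off,T,np.array([q1,.5,q3,2.1,0,.5,q7]),w=.02);print('goal',qg,e)
d=qg-q0;N=20;b=fk(q0,p);prev=b[1]
for k in range(1,N+1):
    t,r=fk(q0+k/N*d,p)
    print(k,'d',(100*(t-b[0])).round(1),'w',np.degrees((r*b[1].inv()).as_rotvec()).round(1),'step',np.degrees((r*prev.inv()).magnitude()).round(1),'pos',(t+off).round(3),'z',r.as_matrix()[:,2].round(2));prev=r
    if k==10:b=(t,r)
E
python3 ret.py
```

```text
goal [ 0.468  0.549 -0.003  1.822  0.003  0.771  0.158] 8.567289153646975e-05
goal [ 0.345  0.555  0.174  1.829 -0.131  0.769  0.282] 9.426429583892477e-05
goal [ 0.272  0.564  0.28   1.833 -0.213  0.773  0.358] 0.00011531663567961396
1 d [ 1.5 -3.4  1.8] w [  2.1  -6.1 -11.3] step 13.0 pos [ 0.512 -0.332  0.259] z [ 0.69 -0.33 -0.64]
2 d [ 2.4 -6.7  3.5] w [  4.4 -12.4 -22.4] step 13.0 pos [ 0.521 -0.365  0.276] z [ 0.69 -0.44 -0.58]
3 d [ 2.7 -9.8  5.1] w [  7.  -19.  -33.3] step 13.0 pos [ 0.524 -0.397  0.292] z [ 0.66 -0.55 -0.52]
4 d [  2.5 -12.7   6.6] w [  9.8 -25.8 -44.1] step 13.1 pos [ 0.522 -0.426  0.307] z [ 0.6  -0.64 -0.47]
5 d [  1.9 -15.3   7.8] w [ 12.8 -32.8 -54.8] step 13.1 pos [ 0.515 -0.452  0.319] z [ 0.53 -0.73 -0.43]
6 d [  0.8 -17.5   8.7] w [ 16.1 -39.9 -65.3] step 13.1 pos [ 0.505 -0.473  0.328] z [ 0.44 -0.8  -0.41]
7 d [ -0.5 -19.2   9.3] w [ 19.5 -47.1 -75.8] step 13.1 pos [ 0.491 -0.49   0.334] z [ 0.35 -0.85 -0.39]
8 d [ -2.  -20.4   9.5] w [ 23.2 -54.4 -86.1] step 13.2 pos [ 0.476 -0.503  0.336] z [ 0.24 -0.88 -0.4 ]
9 d [ -3.5 -21.1   9.3] w [ 26.9 -
[... 506 characters left out ...]
4.5] w [ 13.2 -29.6 -41.4] step 13.1 pos [ 0.424 -0.467  0.284] z [-0.25 -0.66 -0.71]
15 d [-1.6  6.6 -5.8] w [ 16.9 -36.4 -51.9] step 13.1 pos [ 0.431 -0.445  0.272] z [-0.27 -0.56 -0.78]
16 d [-0.3  9.  -6.9] w [ 20.9 -43.  -62.6] step 13.1 pos [ 0.444 -0.421  0.26 ] z [-0.26 -0.46 -0.85]
17 d [ 1.6 11.5 -7.8] w [ 25.  -49.  -73.3] step 13.0 pos [ 0.463 -0.396  0.251] z [-0.23 -0.34 -0.91]
18 d [ 4.1 14.1 -8.3] w [ 29.5 -54.6 -84.3] step 13.0 pos [ 0.488 -0.37   0.246] z [-0.17 -0.23 -0.96]
19 d [ 7.1 16.7 -8.4] w [ 34.2 -59.6 -95.4] step 13.0 pos [ 0.519 -0.344  0.245] z [-0.1  -0.11 -0.99]
20 d [10.6 19.2 -7.9] w [  39.2  -63.8 -106.7] step 13.0 pos [ 0.553 -0.319  0.25 ] z [ 0. -0. -1.]
```

```bash
cat > ret2.py <<'E'
from plan import *
from rig import robot
import sys
s=robot.state();q0=s['joint_positions'];off=s['tool_pos']-fk(q0,p)[0]
ya=np.radians(-17.5);y=np.array([np.cos(ya),np.sin(ya),0]);zz=np.array([0,0,-1.]);T=R.from_matrix(np.c_[np.cross(y,zz),y,zz])
qg,e=ik(np.array([.5534,-.3194,.25])-off,T,np.array([.3,.5,.3,1.9,0,.6,.2]),w=.02);print('goal',qg,e)
d=qg-q0;N=int(sys.argv[1]);dip=float(sys.argv[2]);b=fk(q0,p);prev=b[1]
for k in range(1,N+1):
    q=q0+k/N*d;q[5]-=dip*np.sin(np.pi*k/N);t,r=fk(q,p)
    print(k,'d',(100*(t-b[0])).round(1),'w',np.degrees((r*b[1].inv()).as_rotvec()).round(1),'step',np.degrees((r*prev.inv()).magnitude()).round(1),'pos',(t+off).round(3),'z',r.as_matrix()[:,2].round(2),'q6',q[5].round(2));prev=r
    if k==10:b=(t,r)
E
python3 ret2.py 28 .35
```

```text
goal [ 0.346  0.555  0.171  1.829 -0.13   0.769  0.281] 6.086247045506948e-05
1 d [ 0.5 -2.5  0.6] w [ 1.7 -2.2 -8.8] step 9.2 pos [ 0.501 -0.324  0.247] z [ 0.66 -0.3  -0.68] q6 0.61
2 d [ 0.7 -4.8  1.1] w [  3.7  -4.6 -17.5] step 9.2 pos [ 0.503 -0.346  0.252] z [ 0.64 -0.38 -0.67] q6 0.58
3 d [ 0.7 -6.8  1.5] w [  6.2  -7.1 -26.1] step 9.3 pos [ 0.503 -0.367  0.256] z [ 0.61 -0.45 -0.66] q6 0.55
4 d [ 0.6 -8.6  1.9] w [  9.   -9.9 -34.5] step 9.3 pos [ 0.502 -0.384  0.26 ] z [ 0.57 -0.5  -0.65] q6 0.51
5 d [  0.4 -10.1   2.1] w [ 12.2 -12.9 -42.8] step 9.4 pos [ 0.5   -0.4    0.262] z [ 0.53 -0.55 -0.64] q6 0.48
6 d [  0.1 -11.4   2.3] w [ 15.7 -16.  -50.9] step 9.4 pos [ 0.498 -0.412  0.264] z [ 0.49 -0.59 -0.64] q6 0.46
7 d [ -0.1 -12.4   2.4] w [ 19.5 -19.5 -58.9] step 9.4 pos [ 0.496 -0.423  0.265] z [ 0.45 -0.62 -0.65] q6 0.43
8 d [ -0.3 -13.3   2.5] w [ 23.5 -23.1 -66.6] step 9.5 pos [ 0.494 -0.432  0.266] z [ 0.41 -0.64 -0.65] q6 0.41
9 d [ -0.4 -14.    2.5] w [ 27.8 -27.  -74.2] step 9.5 pos [ 0.493 -0.439  0.266] z [ 0.38 -0.65 -0.66] q6 0.39
10 d [ -0.4 -14.5   2.5] w [ 
[... 1371 characters left out ...]
z [-0.02 -0.49 -0.87] q6 0.52
23 d [ 1.3  2.8 -1.7] w [  30.2  -57.8 -105.3] step 9.5 pos [ 0.505 -0.416  0.25 ] z [-0.04 -0.43 -0.9 ] q6 0.56
24 d [ 1.7  4.3 -2. ] w [  31.8  -59.6 -114.6] step 9.5 pos [ 0.51  -0.401  0.247] z [-0.05 -0.36 -0.93] q6 0.6
25 d [ 2.4  6.1 -2.1] w [  33.4  -60.7 -124.2] step 9.5 pos [ 0.517 -0.383  0.245] z [-0.05 -0.28 -0.96] q6 0.64
26 d [ 3.4  8.1 -2.2] w [  35.   -60.8 -133.9] step 9.4 pos [ 0.526 -0.364  0.244] z [-0.05 -0.19 -0.98] q6 0.68
27 d [ 4.6 10.2 -2. ] w [  36.6  -59.9 -143.7] step 9.4 pos [ 0.538 -0.342  0.246] z [-0.03 -0.1  -0.99] q6 0.73
28 d [ 6.1 12.5 -1.6] w [  38.2  -57.8 -153.5] step 9.4 pos [ 0.553 -0.319  0.25 ] z [ 0. -0. -1.] q6 0.77
```

```bash
python3 -m jog '[{"claw":1,"dx":0.5,"dy":-2.5,"dz":0.6,"wx":1.7,"wy":-2.2,"wz":-8.8},{"claw":1,"dx":0.7,"dy":-4.8,"dz":1.1,"wx":3.7,"wy":-4.6,"wz":-17.5},{"claw":1,"dx":0.7,"dy":-6.8,"dz":1.5,"wx":6.2,"wy":-7.1,"wz":-26.1},{"claw":0.7,"dx":0.6,"dy":-8.6,"dz":1.9,"wx":9,"wy":-9.9,"wz":-34.5},{"claw":0.6,"dx":0.4,"dy":-10.1,"dz":2.1,"wx":12.2,"wy":-12.9,"wz":-42.8},{"claw":0.6,"dx":0.1,"dy":-11.4,"dz":2.3,"wx":15.7,"wy":-16,"wz":-50.9},{"claw":0.6,"dx":-0.1,"dy":-12.4,"dz":2.4,"wx":19.5,"wy":-19.5,"wz":-58.9},{"claw":0.6,"dx":-0.3,"dy":-13.3,"dz":2.5,"wx":23.5,"wy":-23.1,"wz":-66.6},{"claw":0.6,"dx":-0.4,"dy":-14,"dz":2.5,"wx":27.8,"wy":-27,"wz":-74.2},{"claw":0.6,"dx":-0.4,"dy":-14.5,"dz":2.5,"wx":32.2,"wy":-31.2,"wz":-81.6}]'; python3 -c "
from h import *
print(robot.state()['joint_positions'])"; python3 ret2.py 19 .2
```

```text
time_s: 24.8
tool_pos: [0.4916, -0.443, 0.2614]
orientation: [-0.454, 0.792, -0.407, -0.019]
ft_force: [-0.3, -0.6, -0.2]
opening: 0.0511
[0.07689792 0.59086575 0.61507059 2.21713184 2.7658866  0.32088547
 0.35451453]
goal [ 0.359  0.548  0.172  1.839 -0.129  0.765  0.294] 6.254846570631977e-05
1 d [ 0.2 -0.7  0.2] w [ 2.2 -5.  -7.1] step 9.0 pos [ 0.493 -0.45   0.263] z [ 0.32 -0.68 -0.66] q6 0.31
2 d [ 0.3 -1.2  0.3] w [  4.6 -10.1 -14.1] step 9.0 pos [ 0.495 -0.455  0.265] z [ 0.29 -0.69 -0.67] q6 0.3
3 d [ 0.5 -1.6  0.4] w [  7.1 -15.3 -21.1] step 9.0 pos [ 0.497 -0.459  0.265] z [ 0.27 -0.69 -0.67] q6 0.3
4 d [ 0.8 -1.9  0.4] w [  9.7 -20.5 -28.1] step 9.1 pos [ 0.499 -0.462  0.265] z [ 0.25 -0.69 -0.68] q6 0.29
5 d [ 1.  -2.1  0.4] w [ 12.2 -25.7 -35. ] step 9.1 pos [ 0.502 -0.464  0.265] z [ 0.23 -0.69 -0.69] q6 0.29
6 d [ 1.3 -2.2  0.4] w [ 14.8 -31.  -42. ] step 9.1 pos [ 0.504 -0.465  0.265] z [ 0.2  -0.69 -0.7 ] q6 0.29
7 d [ 1.5 -2.3  0.3] w [ 17.2 -36.1 -49.1] step 9.1 pos [ 0.507 -0.466  0.265] z [ 0.18 -0.68 -0.71] q6 0.3
8 d [ 1.8 -2.3  0.3] w [ 19.5 -41.1 -56.3] step
[... 559 characters left out ...]
513 -0.442  0.254] z [ 0.01 -0.54 -0.84] q6 0.46
14 d [ 0.2  3.3 -1.1] w [ 12.7 -13.6 -31.4] step 9.2 pos [ 0.514 -0.43   0.251] z [-0.01 -0.48 -0.88] q6 0.5
15 d [ 0.5  4.8 -1.5] w [ 16.8 -15.8 -39.3] step 9.2 pos [ 0.517 -0.414  0.247] z [-0.03 -0.41 -0.91] q6 0.55
16 d [ 0.9  6.8 -1.7] w [ 21.4 -17.5 -47.2] step 9.3 pos [ 0.521 -0.395  0.245] z [-0.04 -0.33 -0.94] q6 0.6
17 d [ 1.7  9.  -1.8] w [ 26.6 -18.7 -54.8] step 9.3 pos [ 0.529 -0.372  0.244] z [-0.04 -0.23 -0.97] q6 0.65
18 d [ 2.7 11.6 -1.7] w [ 32.3 -19.4 -62.2] step 9.3 pos [ 0.539 -0.347  0.245] z [-0.03 -0.12 -0.99] q6 0.71
19 d [ 4.2 14.3 -1.2] w [ 38.7 -19.6 -69.3] step 9.4 pos [ 0.553 -0.319  0.25 ] z [ 0. -0. -1.] q6 0.77
```

```bash
python3 -m jog '[{"claw":0.6,"dx":0.2,"dy":-0.7,"dz":0.2,"wx":2.2,"wy":-5,"wz":-7.1},{"claw":0.6,"dx":0.3,"dy":-1.2,"dz":0.3,"wx":4.6,"wy":-10.1,"wz":-14.1},{"claw":0.6,"dx":0.5,"dy":-1.6,"dz":0.4,"wx":7.1,"wy":-15.3,"wz":-21.1},{"claw":0.6,"dx":0.8,"dy":-1.9,"dz":0.4,"wx":9.7,"wy":-20.5,"wz":-28.1},{"claw":0.6,"dx":1,"dy":-2.1,"dz":0.4,"wx":12.2,"wy":-25.7,"wz":-35},{"claw":0.6,"dx":1.3,"dy":-2.2,"dz":0.4,"wx":14.8,"wy":-31,"wz":-42},{"claw":0.6,"dx":1.5,"dy":-2.3,"dz":0.3,"wx":17.2,"wy":-36.1,"wz":-49.1},{"claw":0.6,"dx":1.8,"dy":-2.3,"dz":0.3,"wx":19.5,"wy":-41.1,"wz":-56.3},{"claw":0.6,"dx":1.9,"dy":-2.2,"dz":0.2,"wx":21.6,"wy":-46,"wz":-63.7},{"claw":0.6,"dx":2,"dy":-1.9,"dz":0.1,"wx":23.5,"wy":-50.5,"wz":-71.4}]'; python3 -c "
from h import *
print(robot.state()['joint_positions'])"; python3 ret2.py 10 .0
```

```text
time_s: 26.05
tool_pos: [0.5112, -0.464, 0.2633]
orientation: [0.219, 0.906, -0.331, 0.148]
ft_force: [0.5, -1.6, 0.5]
opening: 0.051
[0.00625448 0.65045132 0.70017052 2.05762774 1.23563844 0.16422118
 0.39548174]
goal [ 0.356  0.547  0.17   1.854 -0.129  0.751  0.291] 5.9724880242646527e-05
1 d [-0.  -0.2 -0.2] w [ 1.5 -4.4 -7.7] step 9.0 pos [ 0.511 -0.466  0.262] z [ 0.09 -0.66 -0.75] q6 0.22
2 d [-0.1 -0.1 -0.5] w [  3.6  -8.3 -15.6] step 9.0 pos [ 0.51  -0.465  0.258] z [ 0.05 -0.64 -0.76] q6 0.28
3 d [-0.2  0.5 -0.9] w [  6.2 -11.8 -23.5] step 9.1 pos [ 0.509 -0.459  0.254] z [ 0.02 -0.61 -0.79] q6 0.34
4 d [-0.3  1.4 -1.4] w [  9.3 -14.9 -31.5] step 9.1 pos [ 0.508 -0.45   0.249] z [-0.02 -0.56 -0.83] q6 0.4
5 d [-0.2  2.7 -1.9] w [ 13.  -17.5 -39.4] step 9.1 pos [ 0.509 -0.437  0.245] z [-0.04 -0.5  -0.86] q6 0.46
6 d [ 0.1  4.4 -2.3] w [ 17.3 -19.7 -47.3] step 9.2 pos [ 0.513 -0.42   0.24 ] z [-0.06 -0.43 -0.9 ] q6 0.52
7 d [ 0.7  6.5 -2.5] w [ 22.2 -21.3 -54.9] step 9.2 pos [ 0.518 -0.399  0.238] z [-0.06 -0.34 -0.94] q6 0.58
8 d [ 1.6  8.9 -2.5] w [ 27.6 -22.3 -62.4] step 9.2 pos [ 0.527 -0.375  0.238] z [-0.06 -0.23 -0.97] q6 0.63
9 d [ 2.8 11.6 -2.1] w [ 33.5 -22.8 -69.5] step 9.2 pos [ 0.539 -0.348  0.242] z [-0.03 -0.12 -0.99] q6 0.69
10 d [ 4.2 14.5 -1.3] w [ 40.1 -22.7 -76.3] step 9.3 pos [ 0.553 -0.319  0.25 ] z [ 0. -0. -1.] q6 0.75
```

```bash
python3 -m jog '[{"claw":0.6,"dx":0,"dy":-0.2,"dz":-0.2,"wx":1.5,"wy":-4.4,"wz":-7.7},{"claw":0.6,"dx":-0.1,"dy":-0.1,"dz":-0.5,"wx":3.6,"wy":-8.3,"wz":-15.6},{"claw":0.6,"dx":-0.2,"dy":0.5,"dz":-0.9,"wx":6.2,"wy":-11.8,"wz":-23.5},{"claw":0.6,"dx":-0.3,"dy":1.4,"dz":-1.4,"wx":9.3,"wy":-14.9,"wz":-31.5},{"claw":0.6,"dx":-0.2,"dy":2.7,"dz":-1.9,"wx":13,"wy":-17.5,"wz":-39.4},{"claw":0.6,"dx":0.1,"dy":4.4,"dz":-2.3,"wx":17.3,"wy":-19.7,"wz":-47.3},{"claw":0.6,"dx":0.7,"dy":6.5,"dz":-2.5,"wx":22.2,"wy":-21.3,"wz":-54.9},{"claw":0.6,"dx":1.6,"dy":8.9,"dz":-2.5,"wx":27.6,"wy":-22.3,"wz":-62.4},{"claw":0.6,"dx":2.8,"dy":11.6,"dz":-2.1,"wx":33.5,"wy":-22.8,"wz":-69.5},{"claw":0.6,"dx":4.2,"dy":14.5,"dz":-1.3,"wx":40.1,"wy":-22.7,"wz":-76.3}]'
python3 - <<'E'
from h import *
np.set_printoptions(precision=4,suppress=True)
s=robot.state();print(s['joint_positions'])
M=R.from_quat(s['orientation']);ya=np.radians(-17.5);y=np.array([np.cos(ya),np.sin(ya),0]);z=np.array([0,0,-1.]);T=R.from_matrix(np.c_[np.cross(y,z),y,z])
print('rest',np.degrees((T*M.inv()).as_rotvec()),s['tool_pos'])
E
```

```text
time_s: 27.3
tool_pos: [0.5534, -0.3179, 0.2503]
orientation: [0.807, 0.591, -0.001, -0.002]
ft_force: [0.3, -0.9, -0.9]
opening: 0.0515
[ 0.4129  0.545   0.054   1.8546 -0.0418  0.7477  0.1835]
rest [-0.1391 -0.223   0.0554] [ 0.5534 -0.3179  0.2503]
```

```bash
python3 -m jog '[{"claw":0.6,"dx":0,"dy":-0.15,"dz":-4,"wx":0,"wy":-0.2,"wz":0},{"claw":0.6,"dx":0,"dy":-0.15,"dz":-8,"wx":0,"wy":-0.2,"wz":0},{"claw":0.6,"dx":0,"dy":-0.15,"dz":-10.5,"wx":0,"wy":-0.2,"wz":0},{"claw":0.6,"dx":0,"dy":-0.15,"dz":-12.5,"wx":0,"wy":-0.2,"wz":0},{"claw":0.6,"dx":0,"dy":-0.15,"dz":-12.5,"wx":0,"wy":-0.2,"wz":0},{"claw":0.6,"dx":0,"dy":-0.15,"dz":-12.5,"wx":0,"wy":-0.2,"wz":0},{"claw":0.6,"dx":0,"dy":-0.15,"dz":-12.5,"wx":0,"wy":-0.2,"wz":0},{"claw":0.6,"dx":0,"dy":-0.15,"dz":-12.5,"wx":0,"wy":-0.2,"wz":0},{"claw":0.6,"dx":0,"dy":-0.15,"dz":-12.5,"wx":0,"wy":-0.2,"wz":0},{"claw":0.6,"dx":0,"dy":-0.15,"dz":-12.5,"wx":0,"wy":-0.2,"wz":0}]'
python3 - <<'E'
from h import *
a=robot.capture('side')[:,:,::-1].copy();cv2.imwrite('pics/side13.png',a)
crop(cv2.convertScaleAbs(a,alpha=1.4),350,150,110,100,6,'pics/s13.png')
E
```

```text
time_s: 28.55
tool_pos: [0.5546, -0.321, 0.1272]
orientation: [0.806, 0.592, 0.0, 0.003]
ft_force: [-0.1, 0.6, -0.8]
opening: 0.0511
```

View pics/s13.png

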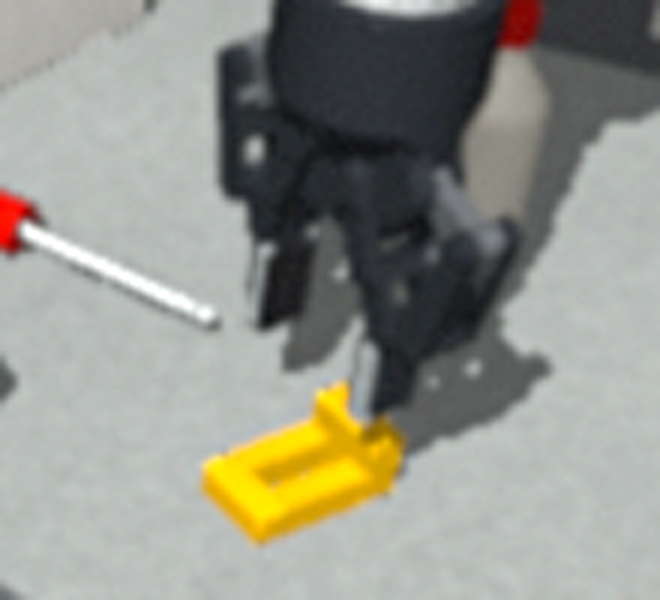

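```bash
python3 -m jog '[{"claw":0.6,"dx":-0.1,"dy":0.1,"dz":-2,"wx":0,"wy":0,"wz":0},{"claw":0.6,"dx":-0.1,"dy":0.1,"dz":-4,"wx":0,"wy":0,"wz":0},{"claw":0.6,"dx":-0.1,"dy":0.1,"dz":-4.8,"wx":0,"wy":0,"wz":0},{"claw":0.6,"dx":-0.1,"dy":0.1,"dz":-5.2,"wx":0,"wy":0,"wz":0},{"claw":0.6,"dx":-0.1,"dy":0.1,"dz":-5.2,"wx":0,"wy":0,"wz":0},{"claw":0.2,"dx":-0.1,"dy":0.1,"dz":-5.2,"wx":0,"wy":0,"wz":0},{"claw":0.2,"dx":-0.1,"dy":0.1,"dz":-5.2,"wx":0,"wy":0,"wz":0},{"claw":0.2,"dx":-0.1,"dy":0.1,"dz":-5.2,"wx":0,"wy":0,"wz":0},{"claw":0.2,"dx":-0.1,"dy":0.1,"dz":-5.2,"wx":0,"wy":0,"wz":0},{"claw":0.2,"dx":-0.1,"dy":0.1,"dz":-5.2,"wx":0,"wy":0,"wz":0}]'
python3 - <<'E'
from h import *
s=robot.state();print(s['joint_positions'],s['ft_force'])
M=R.from_quat(s['orientation']).as_matrix();print(M[:,2],np.degrees(np.arctan2(M[1,0],M[0,0])))
E
```

```text
time_s: 29.85
tool_pos: [0.554, -0.3203, 0.0757]
orientation: [0.806, 0.592, 0.0, 0.003]
ft_force: [-0.4, 0.4, 6.3]
opening: 0.0341
[ 0.43074569  0.78998127  0.03183843  1.92213181 -0.04936148  0.42444189
  0.19508935] [-0.39763864  0.37341186  6.269128  ]
[ 0.00416313 -0.00457773 -0.99998086] 72.6426655270933
```

```bash
python3 -m jog '[{"claw":0.2,"dx":0,"dy":0,"dz":1.5,"wx":0,"wy":0,"wz":0},{"claw":0.2,"dx":0,"dy":0,"dz":5,"wx":0,"wy":0,"wz":0},{"claw":0.2,"dx":0,"dy":2,"dz":9,"wx":0,"wy":0,"wz":-4},{"claw":0.2,"dx":0,"dy":7,"dz":12,"wx":0,"wy":0,"wz":-12},{"claw":0.2,"dx":0,"dy":12.5,"dz":14,"wx":0,"wy":0,"wz":-20},{"claw":0.2,"dx":0,"dy":18,"dz":14,"wx":0,"wy":0,"wz":-28},{"claw":0.2,"dx":0,"dy":23.5,"dz":14,"wx":0,"wy":0,"wz":-36},{"claw":0.2,"dx":0,"dy":29,"dz":14,"wx":0,"wy":0,"wz":-44},{"claw":0.2,"dx":0,"dy":34.5,"dz":14,"wx":0,"wy":0,"wz":-52},{"claw":0.2,"dx":0,"dy":40,"dz":14,"wx":0,"wy":0,"wz":-60}]'
python3 - <<'E'
from h import *
s=robot.state();print(s['joint_positions'],s['ft_force'])
M=R.from_quat(s['orientation']).as_matrix();print(M[:,2],np.degrees(np.arctan2(M[1,0],M[0,0])))
E
```

```text
time_s: 31.1
tool_pos: [0.5529, 0.082, 0.2151]
orientation: [0.994, 0.108, -0.001, 0.002]
ft_force: [0.3, -0.4, -2.9]
opening: 0.0337
[-0.52286396  0.54096662  0.40571913  2.06657003 -0.3591893   0.60409571
 -1.22419951] [ 0.2866891  -0.44983113 -2.88110434]
[-0.00225925 -0.00409446 -0.99998907] 12.394804684148983
```

```bash
python3 -m jog '[{"claw":0.2,"dx":-0.4,"dy":4.5,"dz":0,"wx":0,"wy":0,"wz":-7},{"claw":0.2,"dx":-0.9,"dy":9,"dz":0,"wx":0,"wy":0,"wz":-14},{"claw":0.2,"dx":-1.4,"dy":13.5,"dz":0,"wx":0,"wy":0,"wz":-21},{"claw":0.2,"dx":-2,"dy":18,"dz":0,"wx":0,"wy":0,"wz":-28},{"claw":0.2,"dx":-2.4,"dy":21.2,"dz":0,"wx":0,"wy":0,"wz":-32.5},{"claw":0.2,"dx":-2.4,"dy":21.2,"dz":-2,"wx":0,"wy":0,"wz":-32.5},{"claw":0.2,"dx":-2.4,"dy":21.2,"dz":-4,"wx":0,"wy":0,"wz":-32.5},{"claw":0.2,"dx":-2.4,"dy":21.2,"dz":-6,"wx":0,"wy":0,"wz":-32.5},{"claw":0.2,"dx":-2.4,"dy":21.2,"dz":-7.4,"wx":0,"wy":0,"wz":-32.5},{"claw":0.2,"dx":-2.4,"dy":21.2,"dz":-7.4,"wx":0,"wy":0,"wz":-32.5}]'
python3 - <<'E'
from h import *
s=robot.state();print(s['joint_positions'],s['ft_force'])
M=R.from_quat(s['orientation']).as_matrix();print(M[:,2],np.degrees(np.arctan2(M[1,0],M[0,0])))
a=robot.capture('side')[:,:,::-1].copy();b=robot.capture('top')[:,:,::-1].copy()
cv2.imwrite('pics/side14.png',a);cv2.imwrite('pics/top14.png',b)
gridcrop(a,140,360,75,95,7,'pics/s14.png');gridcrop(cv2.convertScaleAbs(b,alpha=1.4),85,220,70,75,8,'pics/t14.png')
E
```

```text
time_s: 32.35
tool_pos: [0.5291, 0.2908, 0.1395]
orientation: [0.985, -0.173, -0.003, 0.003]
ft_force: [-1.3, -0.1, -2.1]
opening: 0.0339
[-0.91333418  0.72770841  0.49199753  2.00073322 -0.61819727  0.57246114
 -1.91004649] [-1.27590311 -0.08063687 -2.12116266]
[-0.00668748 -0.00424864 -0.99996861] -19.940854960933986
```

View pics/s14.png

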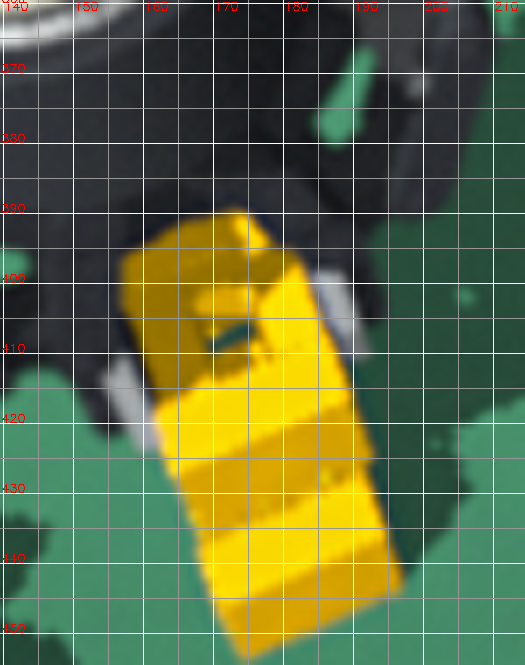

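View pics/t14.png

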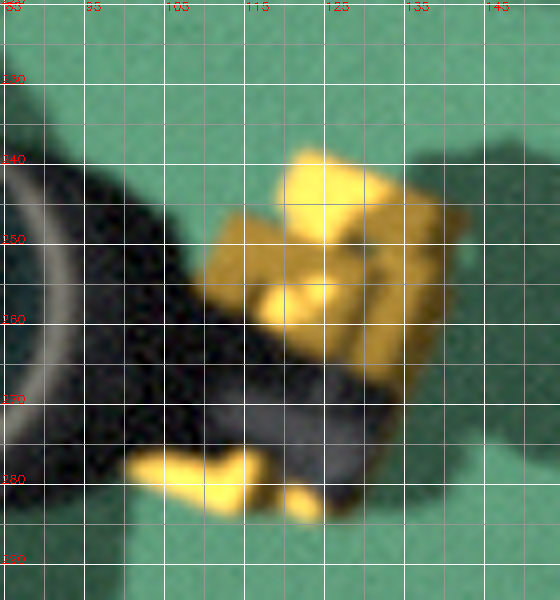

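Run:
```python
from m import *
z=.1395-.0757+.028
P=plane('side',[(165.2,428.1),(189.5,417.8)],z);m=P.mean(0)[:2]
ex=np.array([np.cos(np.radians(-20)),np.sin(np.radians(-20))]);o=m+.032*ex;print(P,'C origin',o,az(P[0]-P[1])-90)
B=np.array([.5502,.2873]);d=o-B;bx=-ex;by=np.array([-bx[1],bx[0]]);print('rel to B (side cam)',d@bx,d@by)
P=plane('top',[(124.4,217+1),],z)
print(robot.state()['tool_pos'])
```

```text
[[0.5061 0.3183 0.0918]
 [0.494  0.2865 0.0918]] C origin [0.5301 0.2914] -20.92552112726557
rel to B (side cam) 0.02026021724141329 0.002969764455109017
[0.53   0.2915 0.141 ]
```

```bash
python3 -m jog '[{"claw":0.2,"dx":0.1,"dy":0.22,"dz":-0.3,"wx":0,"wy":-0.3,"wz":0},{"claw":0.2,"dx":0.1,"dy":0.22,"dz":-0.8,"wx":0,"wy":-0.3,"wz":0},{"claw":0.2,"dx":0.1,"dy":0.22,"dz":-1.2,"wx":0,"wy":-0.3,"wz":0},{"claw":0.2,"dx":0.1,"dy":0.22,"dz":-1.6,"wx":0,"wy":-0.3,"wz":0},{"claw":0.2,"dx":0.1,"dy":0.22,"dz":-2,"wx":0,"wy":-0.3,"wz":0},{"claw":0.2,"dx":0.1,"dy":0.22,"dz":-2.3,"wx":0,"wy":-0.3,"wz":0},{"claw":0.2,"dx":0.1,"dy":0.22,"dz":-2.5,"wx":0,"wy":-0.3,"wz":0},{"claw":0.2,"dx":0.1,"dy":0.22,"dz":-2.7,"wx":0,"wy":-0.3,"wz":0},{"claw":0.2,"dx":0.1,"dy":0.22,"dz":-2.8,"wx":0,"wy":-0.3,"wz":0},{"claw":0.2,"dx":0.1,"dy":0.22,"dz":-2.8,"wx":0,"wy":-0.3,"wz":0}]'
python3 - <<'E'
from h import *
a=robot.capture('side')[:,:,::-1].copy();b=robot.capture('top')[:,:,::-1].copy()
s=robot.state();print(s['tool_pos'],s['ft_force'])
M=R.from_quat(s['orientation']).as_matrix();print(M[:,2],np.degrees(np.arctan2(M[1,0],M[0,0])))
cv2.imwrite('pics/side15.png',a);cv2.imwrite('pics/top15.png',b)
gridcrop(a,140,370,75,85,7,'pics/s15.png');gridcrop(cv2.convertScaleAbs(b,alpha=1.4),85,220,70,75,8,'pics/t15.png')
E
```

```text
time_s: 33.7
tool_pos: [0.5306, 0.2942, 0.1129]
orientation: [0.985, -0.172, 0.001, 0.001]
ft_force: [-0.7, 0.3, -2.5]
opening: 0.0343
[0.53060932 0.29424215 0.11299844] [-0.88363956 -0.07827764 -2.64831703]
[ 0.00125602 -0.00276673 -0.99999538] -19.853358197574646
```

View pics/s15.png

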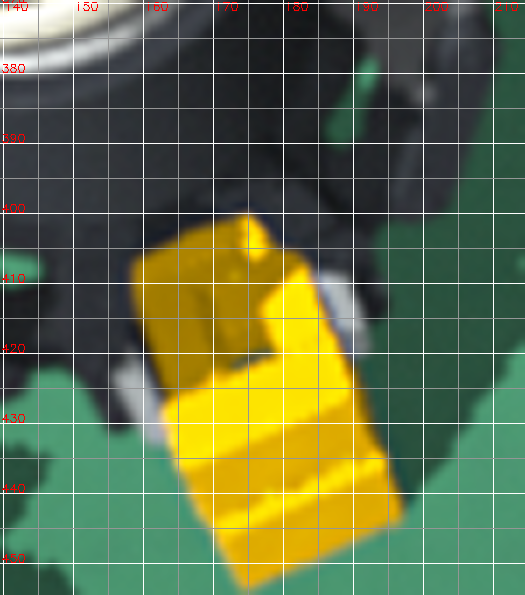

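View pics/t15.png

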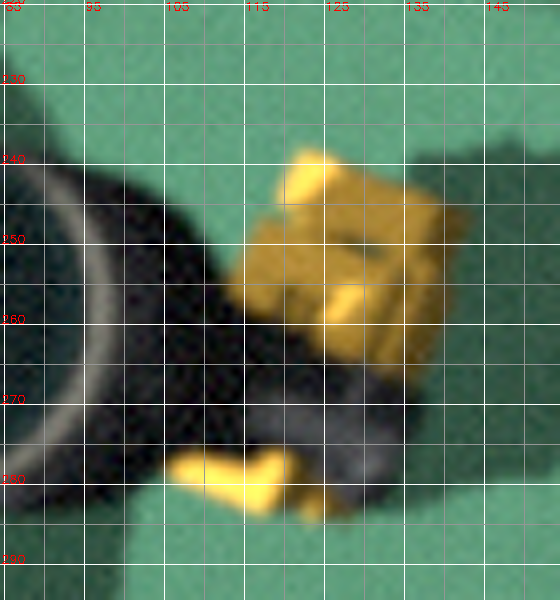

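Run:
```python
from m import *
z=.113-.0757+.028
ex=np.array([np.cos(np.radians(-20)),np.sin(np.radians(-20))]);bx=-ex;by=np.array([-bx[1],bx[0]])
P=plane('side',[(164.9,436.6),(189.8,426.4)],z);o=P.mean(0)[:2]+.032*ex
d=o-[.5502,.2873];print('side: rel B',o,d@bx,d@by)
for zz in(z,): 
    P=plane('side',[(171.2,446.4),(194.5,436.7)],.033);print('A heel outer',P.mean(0)); 
t=robot.state()['tool_pos'][:2]+.0027*ex;d=t-[.5503,.286];print('robot: rel B',d@bx,d@by)
```

```text
side: rel B [0.5339 0.2949] 0.0179559706127539 -0.0015925661653422595
A heel outer [0.5022 0.3049 0.033 ]
robot: rel B 0.018622168767698042 -0.0010104799664079128
```

```bash
python3 -m jog '[{"claw":0.2,"dx":-0.1,"dy":0,"dz":-0.1,"wx":0,"wy":0,"wz":0},{"claw":0.2,"dx":-0.1,"dy":0.05,"dz":-0.2,"wx":0,"wy":0,"wz":0},{"claw":0.2,"dx":-0.1,"dy":0.05,"dz":-0.25,"wx":0,"wy":0,"wz":0},{"claw":0.2,"dx":-0.1,"dy":0.05,"dz":-0.3,"wx":0,"wy":0,"wz":0},{"claw":0.2,"dx":-0.1,"dy":0.05,"dz":-0.35,"wx":0,"wy":0,"wz":0},{"claw":0.2,"dx":-0.1,"dy":0.05,"dz":-0.35,"wx":0,"wy":0,"wz":0},{"claw":0.2,"dx":-0.1,"dy":0.05,"dz":-0.38,"wx":0,"wy":0,"wz":0},{"claw":0.2,"dx":-0.1,"dy":0.05,"dz":-0.38,"wx":0,"wy":0,"wz":0},{"claw":0.2,"dx":-0.1,"dy":0.05,"dz":-0.38,"wx":0,"wy":0,"wz":0},{"claw":0.2,"dx":-0.1,"dy":0.05,"dz":-0.38,"wx":0,"wy":0,"wz":0}]'
```

```text
time_s: 35.05
tool_pos: [0.5296, 0.2947, 0.1091]
orientation: [0.985, -0.172, 0.001, 0.001]
ft_force: [-0.4, -0.0, -2.7]
opening: 0.034
```

```bash
python3 -m jog '[{"claw":0.2,"dx":0,"dy":0,"dz":-0.04,"wx":0,"wy":0,"wz":0},{"claw":0.2,"dx":0,"dy":0,"dz":-0.08,"wx":0,"wy":0,"wz":0},{"claw":0.2,"dx":0,"dy":0,"dz":-0.08,"wx":0,"wy":0,"wz":0},{"claw":0.45,"dx":0,"dy":0,"dz":-0.08,"wx":0,"wy":0,"wz":0},{"claw":0.5,"dx":0,"dy":0,"dz":-0.08,"wx":0,"wy":0,"wz":0},{"claw":0.55,"dx":0,"dy":0,"dz":-0.08,"wx":0,"wy":0,"wz":0},{"claw":0.55,"dx":0,"dy":0,"dz":0.5,"wx":0,"wy":0,"wz":0},{"claw":0.55,"dx":0,"dy":0,"dz":2,"wx":0,"wy":0,"wz":0},{"claw":0.55,"dx":0,"dy":0,"dz":5,"wx":0,"wy":0,"wz":0},{"claw":0.55,"dx":0,"dy":0,"dz":10,"wx":0,"wy":0,"wz":0}]'
python3 - <<'E'
from h import *
a=robot.capture('side')[:,:,::-1].copy()
cv2.imwrite('pics/side16.png',a)
gridcrop(a,140,370,75,85,7,'pics/s16.png')
E
```

```text
time_s: 36.3
tool_pos: [0.5287, 0.2944, 0.2098]
orientation: [0.985, -0.172, -0.0, 0.002]
ft_force: [0.4, 0.1, 0.1]
opening: 0.047
```

View pics/s16.png

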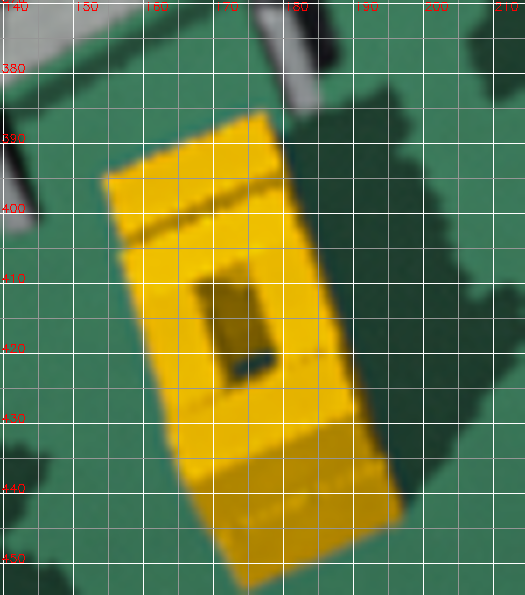

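Placed. I'll move the arm clear to the right, then measure the finished pile from both views.

```bash
python3 -m jog '[{"claw":0.55,"dx":0,"dy":0,"dz":4,"wx":0,"wy":0,"wz":0},{"claw":0.55,"dx":0,"dy":-4,"dz":6,"wx":0,"wy":0,"wz":0},{"claw":0.55,"dx":0,"dy":-9,"dz":8,"wx":0,"wy":0,"wz":0},{"claw":0.55,"dx":0,"dy":-14,"dz":8,"wx":0,"wy":0,"wz":0},{"claw":0.55,"dx":0,"dy":-19,"dz":8,"wx":0,"wy":0,"wz":0},{"claw":0.55,"dx":0,"dy":-24,"dz":8,"wx":0,"wy":0,"wz":0},{"claw":0.55,"dx":0,"dy":-29,"dz":8,"wx":0,"wy":0,"wz":0},{"claw":0.55,"dx":0,"dy":-34,"dz":8,"wx":0,"wy":0,"wz":0},{"claw":0.55,"dx":0,"dy":-37,"dz":8,"wx":0,"wy":0,"wz":0},{"claw":0.55,"dx":0,"dy":-37,"dz":8,"wx":0,"wy":0,"wz":0}]'
python3 - <<'E'
from h import *
a=robot.capture('side')[:,:,::-1].copy();b=robot.capture('top')[:,:,::-1].copy()
cv2.imwrite('pics/side17.png',a);cv2.imwrite('pics/top17.png',b)
gridcrop(a,145,380,60,76,9,'pics/s17.png');gridcrop(b,95,230,60,62,9,'pics/t17.png')
E
```

```text
time_s: 37.6
tool_pos: [0.5292, -0.0786, 0.2903]
orientation: [0.984, -0.175, 0.002, 0.002]
ft_force: [0.9, 1.3, -0.0]
opening: 0.0472
```

View pics/s17.png

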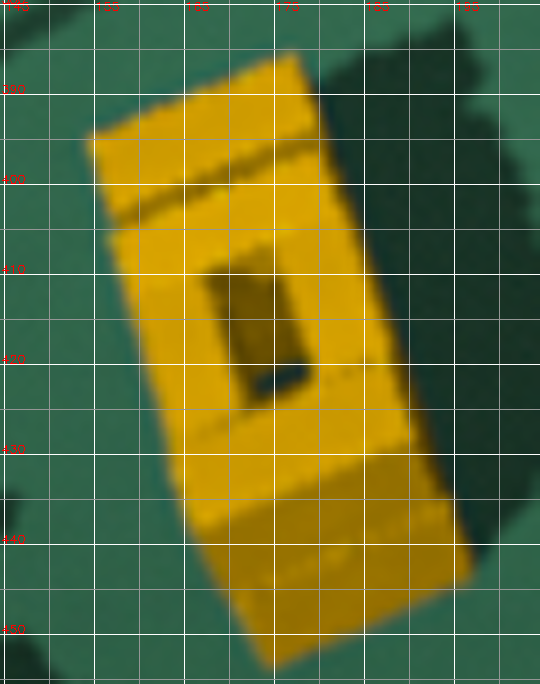

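View pics/t17.png

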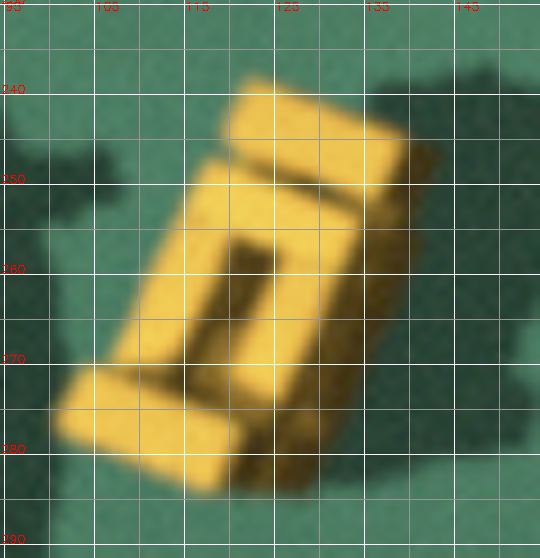

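View pics/top17.png

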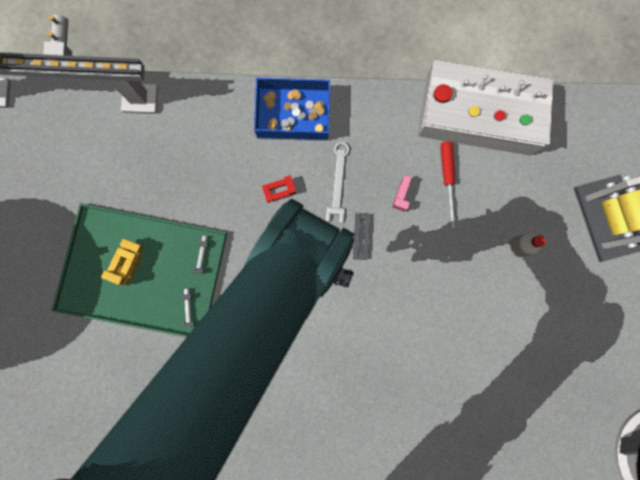

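Run:
```python
from m import *
rep([(156.5,405.6),(180.3,396.4),(166.2,438.4),(190.6,428.7)],[(117.6,247.3),(134.7,253.4),(100.6,276.2),(118.4,283.9)],.033,'C')
bx=np.array([np.cos(np.radians(160)),np.sin(np.radians(160))]);by=np.array([-bx[1],bx[0]])
for n,c,b in(('top',(0,0),(.5491,.2841)),):pass
```

```text
C tri z [0.047  0.0447 0.0593 0.0573] err [0.0038 0.0017 0.0011 0.0026] ctr [0.5326 0.2939] az -20.76112646332129 -20.371313487014433
C top ctr [0.5317 0.2923] az -20.67268158205357 -20.081535182613266 L 0.06156964773735614 0.06388650781420108 W 0.03525469929192072 0.03696051433807933
C side ctr [0.5325 0.2949] az -20.323663945203325 -22.509929652729326 L 0.0639402019185777 0.06427332257406203 W 0.036475149454024955 0.034958619380865585
```

```bash
python3 -c "
from rig import robot
print(robot.state()['time_s'],abs(robot.state()['qvel']).max());print(robot.finish_job())"
```

```text
37.7 0.02246624562212272
the job is handed in; nothing more can be done
None
```

I stacked both loose clamps on the tray clamp, first clamp_b, then clamp_c, and handed the job in at 37.7 s of the 67 s allowed. clamp_c was picked up by its ends at a 45° tilt, rolled half a turn, laid flat on the bench, then picked up again across its sides.

**Last checks, both cameras:**

| Clamp | Relative to the one below | Estimated toe gap | Sideways offset | Axes agree within |
|---|---|---|---|---|
| clamp_b | clamp_a | about 4.8 mm | about 0 mm | 1–2° |
| clamp_c | clamp_b | about 4.3 mm | about 1.4 mm | 1–2° |

- **Heights:** the leg and heel tops measured within about 6 mm of nominal for clamp_b and 4 mm for clamp_c, and both clamps looked level and heel up.
- **Left alone:** clamp_b and clamp_a's heel showed in the same place before and after the last placing. The other items looked unmoved by eye in the last pictures, but I did not measure them, and the arm partly covered the view.

**Disagreements and problems:**
- The two cameras differ by 1–3 mm near the tray, within their stated calibration error.
- At one hover, the camera and robot estimates of the toe gap differed by about 3 mm. They agreed within 1 mm just before release.
- The first try at the 45° tilt ran into a wrist joint limit, so I reached that pose by a longer swing. Nothing was touched.

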